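Seat a bottle in the V-block and clamp it

ROBOT

A 6-joint arm with a two-finger parallel gripper is mounted at the origin on a cart in front of the work surface, level with it; the furniture and walls round the work are solid. World frame = base frame: x ahead of the robot, y to its left, z up, the work surface at z = 0. Lengths are in m, angles in rad, forces in N, time in s.
With the tool pointing down it reaches from about 0.375 to 0.9 m from the base axis. Payload 3.1 kg.
Tool frame: the origin (TCP) lies on the centre line of the jaws, within the pads' length; the fingertips stand 19 mm ahead of it and the grasp point (between the pads) is the TCP; z points along the fingers, y is the direction in which the jaws open and shut (so a half turn about z gives the same grasp; the last joint's range is limited). The gripper opens to 85 mm and grips with 20 to 120 N. Pads are 22 mm wide; open, the fingers measure 114 mm over their backs; the gripper's body (76 mm by 85 mm) begins 54 mm behind the grasp point. The pads swing forward as they close: fully open they stand 13 mm farther back than shut.
Start: joints at [1.135, 0.527, 1.433, -0, 1.181, -0.178], TCP at [0.159, 0.604, 0.25] pointing down, gripper open.
Joint ranges: [-3.08, 3.08], [-0.75, 2.2], [0.22, 2.44], [-1.43, 4.57], [0, 2.65], [-2.85, 2.85]. Speed limits (rad/s): [2.79, 2.79, 3.14, 3.14, 3.14, 3.14].

INTERFACE

Orientations are given as a unit quaternion [x, y, z, w].
In Python, from station import manip, imaging, workorder gives the robot as it stands.
- The arm moves only by the shell command python3 -m creep 'ROWS' [FORCE]. ROWS is a JSON object of lists of equal length, an entry for each row: "claw": the finger opening in cm, from 0 to 8.54; "dp": the shift along the tool's x, y, z in cm, a list of three; "roll": the turn about the tool's z in rad. In form: {"claw": [claw, ...], "dp": [[dx, dy, dz], ...], "roll": [roll, ...]}. A call has 1 to 12 rows; each row is the pose to reach, as a shift and turn from the pose commanded when the call began, along the tool's axes at that moment; what a row does not reach only later rows make up. A row lasts 1/10 s, in which the tool goes at most 50 mm and 8.59 degrees, less where a joint would pass 70% of its speed; a pose out of reach is approached as far as the arm can. A call with a gripper value outside its range is refused whole. The fingers move at their own pace and stop on an object; FORCE is the grip in N (left out, the last holds). Time passes only in rows, so rows that repeat a pose let the fingers close. It gives the time, the measured TCP pose, the force and the opening at its end, in the units of the state.
- manip.sense(): the state, without advancing time (a new reading comes with each control period).
- imaging.snapshot(name): name is "scene" or "top" or "wrist"; returns a dict with "image" (480x640x3 uint8, red, green, blue), "z_map" (480x640 float32, m along the optical axis (not along the pixel's ray), 0 where there is no reading), "vfov" (degrees; the focal length in pixels is half the picture's height over the tangent of half this angle, whatever the lens; pixels are square), "cx", "cy" (the principal point, pixels), "R" (3x3) and "t" (3): a world point X has camera coordinates R X + t. Camera axes: x right, y down, z forward; pixel columns grow to the right and rows downward; lengths in m; the calibration is good to about 2 mm. A picture is of the moment at which its call begins.
- workorder.sign_off(): hands the job in, once; it reports no verdict.
The state is a dict: "t": time; "q": joint angles; "qd": joint speeds; "tau": joint torques, N m; "tcp_pos": TCP position; "tool_rot": TCP orientation; "force": force on the tool from outside, world axes, zero at the start; "ft_torque": the same for the moment, N m; "finger_gap": opening from 0.0 (shut) to 1.0 (fully open).
Only numpy, scipy, OpenCV 4.12 (cv2) and the standard library are available. Lean on these libraries where they do the work, as an engineer would, in place of code of your own. Each camera call takes 0.05 s, during which the arm holds its last target.

TASK

Get the small red-capped bottle at the front of the desk ready for one-handed opening: stand it on the desk in front of the V-block stand and push it into the V, with the blue clamp arm still open, until it sits upright and centred against both faces. Then swing the blue clamp arm fully closed across the front of the bottle and let go. Leave the mouse and the stapler where they are, and do not tip the bottle over.

Things in the scene. Friction and masses are not known exactly. Their poses are not given: they have to be found in the camera images.
- bottle_center (a point): Centre (62 mm up) of the white round bottle with a red cap that stands at the front of the desk (not those at the back wall); z axis up along the bottle. 124 mm tall; body 49 mm in diameter, straight to 73 mm up, then narrowing; the cap is fixed, 25 mm in diameter, 102 to 124 mm up. Mass 0.14 to 0.28 kg. Smooth plastic; slides without tipping if pushed below about 70 mm up.
- v_seat (a point): Point on the desk (z = 0) where the bottle's axis stands when it touches both faces of the V. Its -x axis points out of the open mouth of the V (the bottle goes in along +x), y is to the left when facing into the V along +x, z up. The V's corner lies 35 mm behind it; the faces end 12 mm in front of it, 47 mm to either side.
- clamp_arm (a joint): Blue clamp arm, turning level on an upright pivot. 0 = fully closed on its stop, across the front of the V, 1 mm clear of a seated bottle; 1.57 = open, pointing along -x of v_seat. Range 0 to 1.9, starts at 1.45 to 1.8. Stiff pivot: stays where left, about 1 N at the knob moves it. Bar 12 mm thick, 31 to 47 mm above the desk, 137 mm long from the pivot.
- clamp_knob (a point): Centre of the black upright round grip knob near the free end of the clamp arm: 16 mm in diameter, from 62 to 96 mm above the desk, 126 mm from the pivot. Moves with the arm. Can be gripped from above or pushed.
- clamp_hinge (a point): Pivot of the clamp arm, 40 mm up: 34 mm in front of the seat and 65 mm to its left (x = -34, y = +65 mm in the frame of v_seat). With the arm at angle q the knob stands, from the pivot, at -126 sin q along x and -126 cos q along y of v_seat (mm).
- mouse_center (a point): Centre (18 mm up) of a light grey computer mouse, 119 x 60 x 36 mm, on the left of the desk. Bystander, to be left alone.
- stapler_center (a point): Centre (15 mm up) of a small blue and black stapler, 120 x 30 x 30 mm, on the right of the desk. Bystander, to be left alone.
- bottle_small: The same red-capped bottle; origin at the centre of its underside.
- v_stand: V-block stand of aluminium and grey metal, fixed to the desk; place and yaw vary; same origin and axes as v_seat. Two upright faces, 70 mm high, at 45 degrees to the x axis, no floor plate: the bottle stands on the desk. Grey side blocks from 54 to 76 mm either side: left to 46 mm in front of the seat (28 mm high, arm pivot on top), right to 28 mm in front (48 mm high).
Not all that is in view belongs to the job. Leave any green look-alike of the bottle_small alone.

How it is judged:
On the way:
1. the bottle stands upright, pushed home against both faces of the V (axis within 3 mm of the seat point), while the clamp arm is still open (horizontal distance between bottle_center and v_seat below 0.003 m and angle between bottle_center's own z axis and vertical below 0.06 rad and height (world z) of bottle_center between 0.058 and 0.066 m and value of joint clamp_arm above 0.7 rad), for 0.2 s.
At the end, for the whole second after the job is handed in: The bottle stands upright (within 0.06 rad) on the desk, at rest, its axis within 3 mm of the seat point of the V, and the clamp arm is closed to within 0.06 rad of its stop, at rest (horizontal distance between bottle_center and v_seat below 0.003 m and angle between bottle_center's own z axis and vertical below 0.06 rad and height (world z) of bottle_center between 0.058 and 0.066 m and value of joint clamp_arm below 0.06 rad and velocity of joint clamp_arm between -0.1 and 0.1 rad/s and linear speed of bottle_small below 0.02 m/s); the robot touches nothing.
It fails at once if the bottle is tipped over (more than 0.6 rad) (angle between bottle_center's own z axis and vertical above 0.6 rad).
It fails at once if the mouse is moved more than 30 mm (distance of mouse_center from where it was at the start of the episode above 0.03 m).
It fails at once if the stapler is moved more than 30 mm (distance of stapler_center from where it was at the start of the episode above 0.03 m).
It also fails if it takes over 67 s, if anything falls off the work surface, if the arm or the gripper's body presses on something with over 40 N, if the wrist force passes 120 N, or if a joint passes its speed limit or range.

## Working session

There is one attempt and no reset: what is moved stays moved. The work goes in short steps, Python scripts to look and compute and a shell command to move; the robot and the scene stay as the last step left them, time stands still between calls to the robot, and variables do not carry over. Pictures are saved under pics/ and viewed, and the job is handed in when it is done.

```bash
mkdir -p pics; ls
cat > h.py <<'E'
import numpy as np, cv2
from station import manip, imaging, workorder
def snap(n,f):
    s=imaging.snapshot(n); cv2.imwrite('pics/'+f,s['image'][:,:,::-1]); np.savez('/tmp/'+n+'.npz',**{k:np.array(v) for k,v in s.items()}); return s
def load(n): return dict(np.load('/tmp/'+n+'.npz'))
def foc(s): return 240/np.tan(np.radians(float(s['vfov']))/2)
def ray(s,u,v):
    f=foc(s); d=np.array([(u-s['cx'])/f,(v-s['cy'])/f,1.]); R=np.array(s['R']);t=np.array(s['t'])
    return -R.T@t, R.T@d
def atz(s,u,v,z):
    o,d=ray(s,u,v); return o+d*(z-o[2])/d[2]
def dep(s,u,v):
    o,d=ray(s,u,v); return o+d*s['z_map'][int(v),int(u)]
def cloud(s):
    f=foc(s); v,u=np.mgrid[0:480,0:640]; z=s['z_map']
    P=np.stack([(u-s['cx'])/f*z,(v-s['cy'])/f*z,z],-1); return (P-np.array(s['t']))@np.array(s['R'])
def proj(s,X):
    c=np.array(s['R'])@np.array(X)+np.array(s['t']); f=foc(s); return s['cx']+f*c[0]/c[2], s['cy']+f*c[1]/c[2]
E
python3 - <<'E'
from h import *
a=snap('scene','s0.png');b=snap('top','t0.png')
for s in(a,b): print(s['vfov'],s['cx'],s['cy'],ray(s,s['cx'],s['cy']))
print(manip.sense())
E
```

```text
pics
53.33917036983638 320.3057381978308 241.965247415009 (array([-0.05212076, -0.79368371,  0.76163019]), array([ 0.50012316,  0.65163018, -0.57031126]))
48.49061620219965 321.65227279733733 241.40254048502462 (array([ 0.29293578, -0.01095117,  1.37090164]), array([ 0.19008968,  0.00504432, -0.98175377]))
{'t': 0.1, 'q': array([ 1.13450632e+00,  5.28390927e-01,  1.43376626e+00, -9.92264472e-06,
        1.18144101e+00, -1.78523620e-01]), 'qd': array([ 0.00027225, -0.0036681 , -0.00251932,  0.0008232 ,  0.0003673 ,
       -0.00088306]), 'tau': array([-5.88876310e-05, -4.43302703e+01, -1.78586286e+01, -2.06942218e-04,
        3.91343943e-03, -1.93155785e-06]), 'tcp_pos': array([0.15905049, 0.60378873, 0.24942308]), 'tool_rot': array([ 1.28524744e-01,  9.91705795e-01, -9.57150050e-04, -2.99053244e-04]), 'force': array([ 0.90721878, -0.53899162,  0.03897828]), 'ft_torque': array([0.03316121, 0.01195336, 0.02088833]), 'finger_gap': 0.999895105553221}
```

View pics/s0.png

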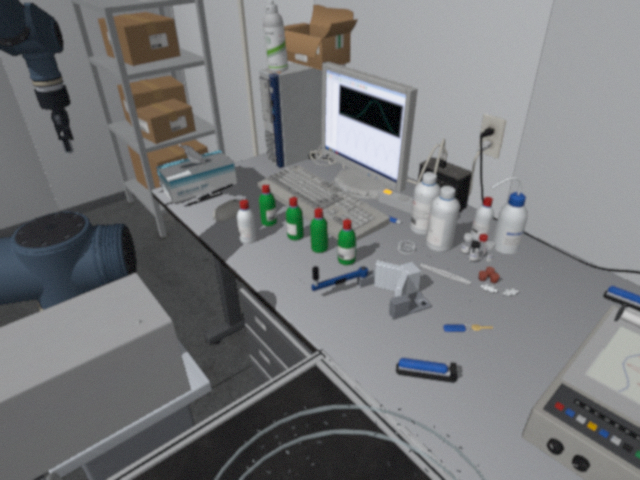

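View pics/t0.png

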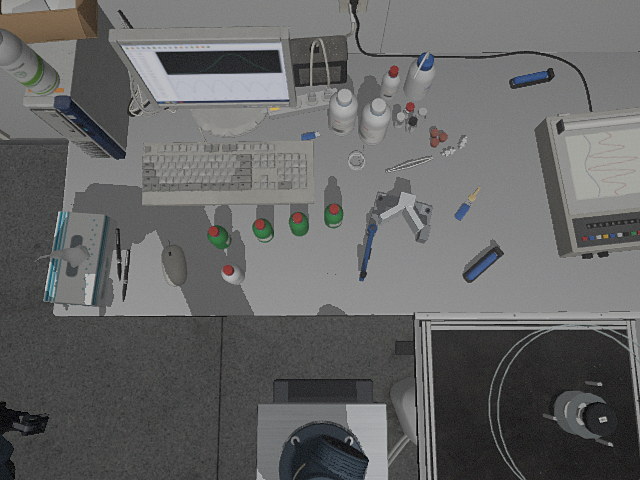

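Candidates: the white bottle with a red cap at top (231,272), the white red-capped one at the back wall at top (391,80), and four green ones at (218,236), (262,229), (298,223) and (333,214). The one at (231,272) fits: it is white, red-capped and at the front. I'll confirm that in an enlarged crop and measure the V.

Run:
```python
from h import *
s=load('top');im=s['image'][:,:,::-1]
a=cv2.resize(im[205:305,150:290],None,fx=4,fy=4,interpolation=cv2.INTER_CUBIC)
b=cv2.resize(im[180:290,340:450],None,fx=5,fy=5,interpolation=cv2.INTER_CUBIC)
cv2.imwrite('pics/c1.png',a);cv2.imwrite('pics/c2.png',b)
P=cloud(s)
for n,(u,v) in dict(cap=(231,271),mouse=(174,265),g1=(218,231),stap=(484,265)).items(): print(n,P[v,u])
# height map region near V
from numpy import set_printoptions
H=(P[180:290:3,352:442:3,2]*1000).astype(int)
for r in H: print(' '.join('%3d'%x for x in r))
```

```text
cap [0.4641409  0.2092929  0.12682749]
mouse [0.49397784 0.37261798 0.02820875]
g1 [0.56281238 0.24505784 0.1168881 ]
stap [ 0.48920909 -0.41587629  0.0289023 ]
  1  -5   8  -2   3   2  -3   7  -1   2  -3   4   3   1   4   1   3   6   0   4  -1   0  -1   2  -2  -1   5  -3   4  -1
 -4   0   3   1  -1   7  -1   6  -3   1   0  -1   2  -1   7  -6   1  -1   1   2   4  -1  -2   1   1  -1   3  -1  -4   3
  3   5   1   4   1   2   0   0   7  -2  -3  -2   0  -3  -2   3  -3   0   3   2  -1  -1   4   3  -2   0   0   2   1   1
  4  -1   0  -1   2   1   2  -1   0   4   0   4  -4   0  -2   0   0   0   0   0   4   0   2   7   3  -5   6  -1   1   1
 -5   1   4  -3  -2   0   0   2   0   1   0   2  -1  -3   1  -4  -1  62   0   0   1   0   1  -3  -1   4   0   1  -2   0
 -1  -5   2  -3  -1  -1   2  -1   3  13  10   9   9   4  -3   1  69  70  67  68  68  73   0   4   4   0  -2  -3   0  -2
  1  -4  -3  -6   1   0   2   1   5  14  13   7  10   8   8   6  68  74  70  68  68  71  -3   3   0   0   2   3   4   0
  1  -1  -1  -2  -1  -1   0   4   4   7   8  13   6   7   2  28  71  65  68  72  69   0  -3   0   2
[... 2805 characters left out ...]
5   0   2  -2   0   1  -4  -4   0 1370   1   2  -1   2  -3   0   0   0   0   0  -4   2   2   1   0
  0   0   1  85  98  -6  -2   0   0  -3   0   6   1   0   4   0   3   0   3  -1  -4  -1   0   4   0  -2   1   3   0   2
  3   0   1  48   4   0   2   0   2   0   2   2   0  -3   1   0   2  -2   2  -4   2  -6   0   1   2   0 1370  -4   0   1
 -3   4   0   0   2  -5   3  -3   0   2  -3  -1   0   0  -3   1  -4   2   0   1   0   0   0   0   2   0   0   1  -1   2
 -1  -3   0   1  -1  -3  -3   0   1   0  -3   0  -4  -3  -5   0   0   6   2   1   2  -2  -2   0  -2   0 1370  -1   0  -2
  0   0   3   0   0   0  -2   0   4   6   0   0   0  -2   0   5   4  -1  -2   0  -2  -2   0  -1   0   0   5  -1  -3  -2
```

View pics/c1.png

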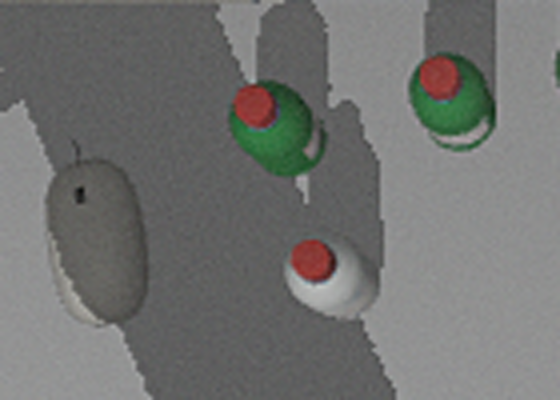

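View pics/c2.png

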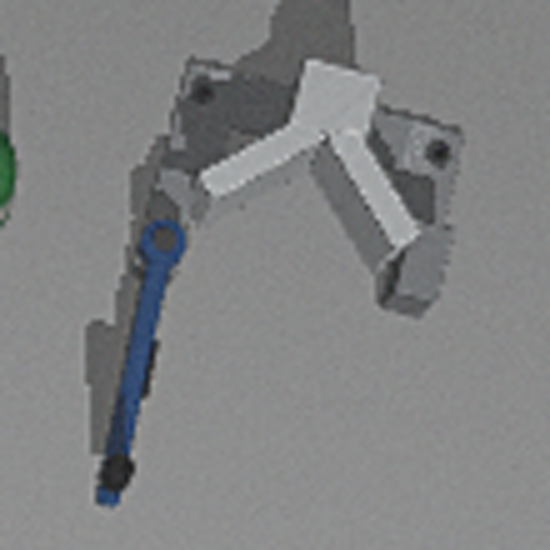

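The crop shows a white bottle with a red cap at (228,270), with no green on it, so it is the one. c2 shows the V with its inner corner at about (405,207), the pivot at (372,228) and the knob at (363,274). I'll fit the V pose next.

Run:
```python
from h import *
s=load('top')
c=lambda x,y,z: atz(s,340+(x+.5)/5-.5,180+(y+.5)/5-.5,z)[:2]
L=[c(210,198,.07),c(325,135,.07)];R=[c(393,250,.07),c(330,135,.07)]
dl=L[1]-L[0];dr=R[1]-R[0]; dl/=np.linalg.norm(dl);dr/=np.linalg.norm(dr)
print('ang between',np.degrees(np.arccos(dl@dr)))
x=dl+dr;x/=np.linalg.norm(x)
# fits: corner
A=np.stack([dl,-dr],1);k=np.linalg.solve(A,R[0]-L[0]);C=L[0]+k[0]*dl
print('corner',C,'yaw',np.degrees(np.arctan2(x[1],x[0])),'lens',np.linalg.norm(C-L[0]),np.linalg.norm(C-R[0]))
seat=C-.035*x;y=np.array([-x[1],x[0]])
print('seat',seat)
piv=c(163,240,.047);kn=c(118,470,.096)
print('pivot',piv,'pred',seat-.034*x+.065*y,'knob',kn)
d=kn-piv;print(np.linalg.norm(d),'q',np.arctan2(-d@x,-d@y))
# optimise with top-plane cloud mask
P=cloud(s)[180:290,340:450];m=(abs(P[...,2]-.07)<.012);Q=P[m][:,:2]
loc=np.stack([(Q-seat)@x,(Q-seat)@y],1)*1000
print(loc.min(0),loc.max(0))
for sg in(1,-1):
  # distance from face plane: inward normal
  n=np.array([-1,-sg])/2**.5
  sel=(sg*loc[:,1]>14)&(loc[:,0]<20)
  dd=loc[sel]@n; print(sg,sel.sum(),np.percentile(dd,[3,10,50,90,97]))
# bottle
b=atz(s,*((np.array([312,261])+.5)/4-.5+[150,205]),.124);print('bottle cap',b)
for n in('scene',):
  s2=load(n);im=s2['image'].astype(int);P=cloud(s2)
  r=(im[...,0]>110)&(im[...,1]<70);r[:190]=0;r[230:]=0;r[:,:235]=0;r[:,255:]=0
  v,u=np.nonzero(r);print(u.mean(),v.mean(),len(u),P[r].mean(0),[atz(s2,u.mean(),v.mean(),z) for z in(.113,.116)], proj(s2,[b[0],b[1],.124]))
  for nm,X in dict(seat=[*seat,0],piv=[*piv,.047],knob=[*kn,.096],C=[*C,.07]).items(): print(nm,proj(s2,X))
im=load('scene')['image'][:,:,::-1]
cv2.imwrite('pics/c3.png',cv2.resize(im[190:330,230:430],None,fx=4,fy=4,interpolation=cv2.INTER_CUBIC))
```

```text
ang between 87.55399459646955
corner [ 0.63379279 -0.21537636] yaw -17.489515610895396 lens 0.06917321689457281 0.06745421718093267
seat [ 0.60041077 -0.20485776]
pivot [ 0.58421068 -0.13280855] pred [ 0.58751706 -0.13264452] knob [ 0.46021103 -0.1040324 ]
0.12729485305870866 q 1.4935767470970964
[-171.82483169  -57.06655992] [ 71.72170866 156.77537311]
1 135 [-73.55187503 -37.35928089 -29.0265266  -22.17727133  75.8634744 ]
-1 125 [-38.57846492 -36.43172057 -29.19952949 -23.10306801 -22.66174832]
bottle cap [0.46725437 0.21784515 0.124     ]
243.11111111111111 203.46296296296296 54 [0.45407908 0.19557396 0.13177812] [array([0.46903328, 0.22484554, 0.113     ]), array([0.46662287, 0.2201347 , 0.116     ])] (np.float64(243.4233406847604), np.float64(201.131360508429))
seat (np.float64(387.9788004341957), np.float64(295.8422520942482))
piv (np.float64(363.2366714243312), np.float64(268.71898576466685))
knob (np.float64(314.94157859516076), np.float64(267.1254741692278))
C (np.float64(403.2836012743757), np.float64(269.4013678600438))
```

View pics/c3.png

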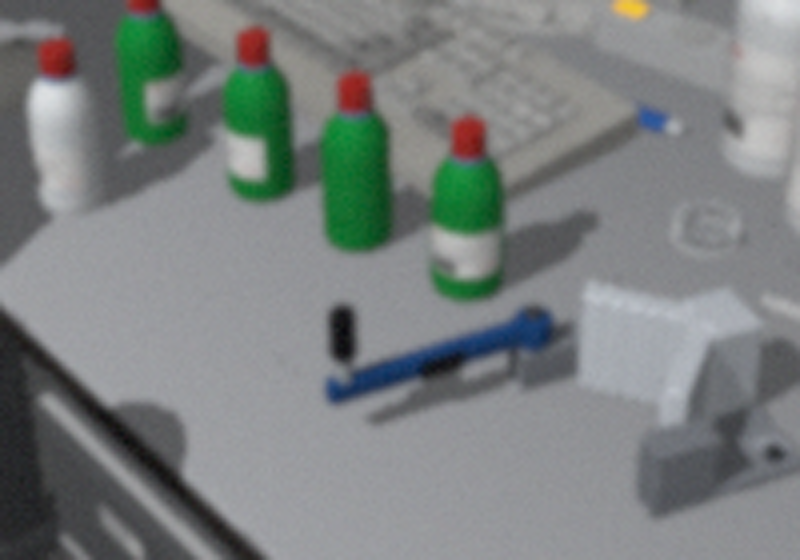

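```bash
cat >> h.py <<'E'
def tool():
    from scipy.spatial.transform import Rotation as Ro
    st=manip.sense(); return st,Ro.from_quat(st['tool_rot']).as_matrix()
def plan(x,y,z,yaw=None):
    """yaw = world yaw of tool x, rad"""
    st,R=tool(); d=R.T@(np.array([x,y,z])-st['tcp_pos'])*100
    cur=np.arctan2(R[1,0],R[0,0]); r=0 if yaw is None else -((yaw-cur+np.pi)%(2*np.pi)-np.pi)
    print('pos',st['tcp_pos'].round(4),'yaw',round(cur,3),'dp cm',d.round(2),'roll',round(r,3),'F',st['force'].round(1),'gap',round(st['finger_gap'],3),'t',round(st['t'],2)); return d,r
SEAT=np.array([0.6004,-0.2049]);YAW=np.radians(-17.5)
EX=np.array([np.cos(YAW),np.sin(YAW)]);EY=np.array([-EX[1],EX[0]])
def sw(a,b): return SEAT+a*EX+b*EY
E
python3 -c "
from h import *
plan(.467,.219,.22,np.pi+YAW)"
```

```text
pos [0.1591 0.6038 0.2494] yaw 2.884 dp cm [-39.59 -29.35   2.99] roll 0.048 F [ 0.9 -0.5  0. ] gap 1.0 t 0.1
```

```bash
python3 -m creep '{"claw":[6,6,6,6,6,6,6,6,6,6,6,6],"dp":[[-4,-3,0.3],[-8,-6,0.6],[-12,-9,0.9],[-16,-12,1.2],[-20,-15,1.5],[-24,-18,1.8],[-28,-21,2.1],[-32,-24,2.4],[-36,-27,2.7],[-39.6,-29.35,3],[-39.6,-29.35,3],[-39.6,-29.35,3]],"roll":[0.05,0.05,0.05,0.05,0.05,0.05,0.05,0.05,0.05,0.05,0.05,0.05]}' 30
python3 - <<'E'
from h import *
plan(.467,.219,.116,np.pi+YAW)
s=snap('wrist','w1.png');print(proj(s,[.467,.219,.124]))
snap('top','t1.png');snap('scene','s1.png')
E
```

```text
t: 1.3
tcp_pos: [0.4676, 0.2187, 0.2198]
tool_rot: [0.155, 0.988, -0.0, -0.001]
force: [-0.7, -0.9, -0.6]
finger_gap: 0.705
pos [0.4676 0.2187 0.2198] yaw 2.831 dp cm [ 0.05  0.02 10.38] roll -0.005 F [-0.7 -0.9 -0.6] gap 0.705 t 1.3
(np.float64(328.35786453995416), np.float64(250.4005601922321))
```

View pics/w1.png

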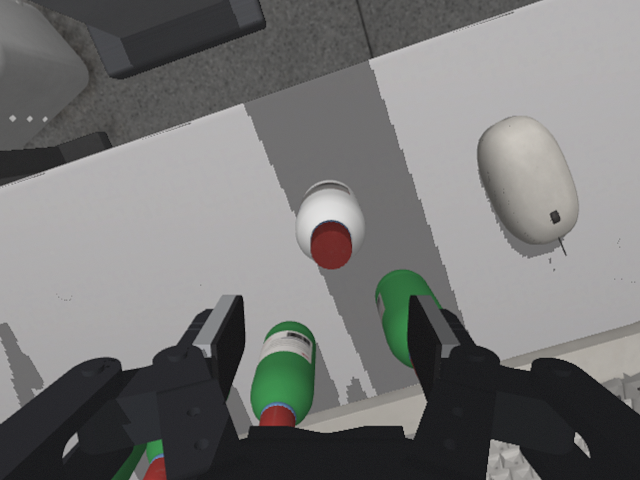

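The wrist view shows the cap at about (331,250), within 3 px of the predicted (328,250). Descending to grip the cap.

```bash
python3 -m creep '{"claw":[6,6,6,6,6,1.5,1.5,1.5,1.5,1.5,1.5,1.5],"dp":[[0,0,3],[0,0,6],[0,0,9],[0,0,10.4],[0,0,10.4],[0,0,10.4],[0,0,10.4],[0,0,10.4],[0,0,10.4],[0,0,10.4],[0,0,10.4],[0,0,10.4]],"roll":[0,0,0,0,0,0,0,0,0,0,0,0]}' 40
python3 - <<'E'
from h import *
plan(.467,.219,.116,np.pi+YAW)
snap('scene','s2.png')
cv2.imwrite('pics/s2c.png',cv2.resize(load('scene')['image'][100:300,150:350,::-1],None,fx=3,fy=3))
E
```

```text
t: 2.65
tcp_pos: [0.4684, 0.2201, 0.1177]
tool_rot: [0.153, 0.988, 0.001, 0.001]
force: [-0.8, 1.6, 6.9]
finger_gap: 0.285
pos [0.4684 0.2201 0.1177] yaw 2.833 dp cm [ 0.1  -0.15  0.17] roll -0.003 F [-0.8  1.6  6.9] gap 0.285 t 2.65
```

View pics/s2c.png

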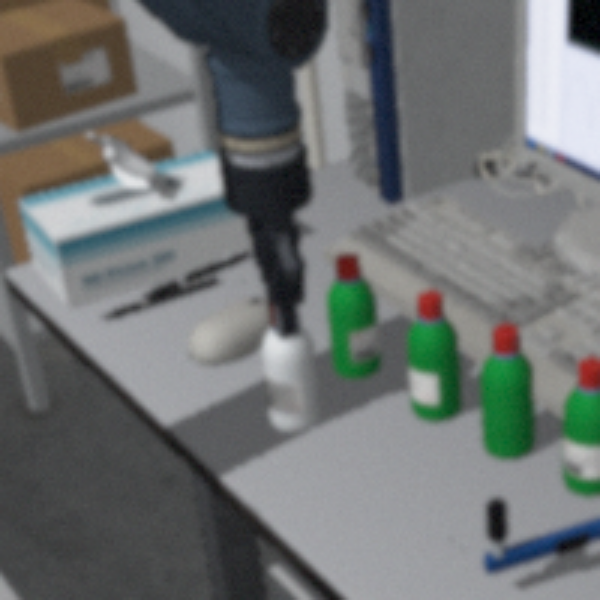

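The grip is on the cap: the opening of 24 mm matches the 25 mm cap. Lifting.

```bash
python3 -m creep '{"claw":[1.5,1.5,1.5,1.5,1.5,1.5,1.5],"dp":[[0,0,-1],[0,0,-3],[0,0,-6],[0,0,-9],[0,0,-12],[0,0,-13.5],[0,0,-13.5]],"roll":[0,0,0,0,0,0,0]}' 40
python3 - <<'E'
from h import *
p=sw(-.022,0); print(p)
plan(*p,.25,np.pi+YAW)
E
```

```text
t: 3.4
tcp_pos: [0.4683, 0.2196, 0.2538]
tool_rot: [0.153, 0.988, 0.001, 0.002]
force: [0.1, 0.3, -2.5]
finger_gap: 0.282
[ 0.57941823 -0.19828447]
pos [0.4683 0.2196 0.2538] yaw 2.834 dp cm [-23.25 -36.46   0.41] roll -0.002 F [ 0.1  0.3 -2.5] gap 0.282 t 3.4
```

```bash
python3 -m creep '{"claw":[1.5,1.5,1.5,1.5,1.5,1.5,1.5,1.5,1.5,1.5,1.5,1.5],"dp":[[-1,-1.6,0],[-3,-4.7,0],[-5.5,-8.6,0],[-8,-12.5,0],[-10.5,-16.4,0],[-13,-20.3,0],[-15.5,-24.2,0],[-18,-28.1,0],[-20.5,-32,0],[-22.3,-35,0],[-23.2,-36.4,0],[-23.2,-36.4,0]],"roll":[0,0,0,0,0,0,0,0,0,0,0,0]}' 40
python3 - <<'E'
from h import *
p=sw(-.022,0)
plan(*p,.119,np.pi+YAW)
snap('wrist','w3.png');snap('scene','s3.png');snap('top','t3.png')
E
```

```text
t: 4.6
tcp_pos: [0.5778, -0.1996, 0.2497]
tool_rot: [0.155, 0.988, 0.0, -0.001]
force: [0.8, -0.0, -2.4]
finger_gap: 0.278
pos [ 0.5778 -0.1996  0.2497] yaw 2.831 dp cm [-0.14  0.17 13.07] roll -0.005 F [ 0.8 -0.  -2.4] gap 0.278 t 4.6
```

View pics/w3.png

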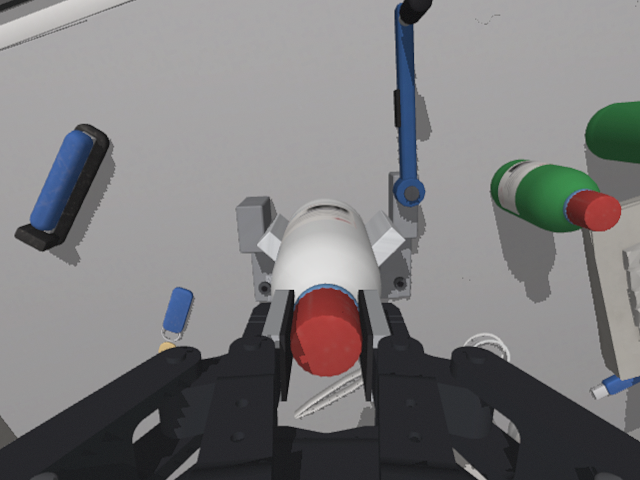

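View pics/s3.png

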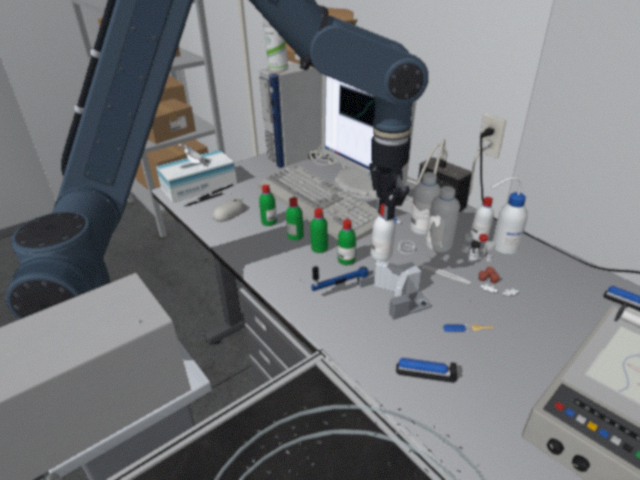

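The wrist view shows the bottle held upright above the V. The face ends are at (270,232) and (395,228), the pivot at (409,191) and the knob at (415,10). I'll check the V pose from this view.

Run:
```python
from h import *
s=load('wrist')
print('pivot',atz(s,409,191,.047),'pred',sw(-.034,.065), 'local',(atz(s,409,191,.047)[:2]-SEAT)@np.stack([EX,EY],1))
print('knob',(atz(s,418,8,.096)[:2]-SEAT)@np.stack([EX,EY],1))
P=cloud(s); L=(P[...,:2]-SEAT)@np.stack([EX,EY],1); im=s['image']
import sys
m=(abs(P[...,2]-.07)<.004)&(abs(L[...,1])<.075)&(L[...,0]<.08)&(L[...,0]>-.08)
m[:, :]&=(np.arange(480)[:,None]<290)
for sg in(1,-1):
  q=L[m&(sg*L[...,1]>.02)]*1000; d=q@np.array([-1,-sg])/2**.5; al=q@np.array([-1,sg])/2**.5
  print(sg,len(q),np.percentile(d,[2,10,50,90,98]).round(1),'along',np.percentile(al,[1,99]).round(1),'slope',np.polyfit(al,d,1) if len(q)>5 else 0)
cv2.imwrite('pics/w3c.png',cv2.resize(im[170:310,220:440,::-1],None,fx=3.5,fy=3.5,interpolation=cv2.INTER_CUBIC))
```

```text
pivot [ 0.58146071 -0.13239791  0.047     ] pred [ 0.5875195 -0.1326844] local [-0.03986452  0.06345132]
knob [-0.15879782  0.05336039]
1 684 [-37.6 -36.2 -29.9 -23.  -21.9] along [17.5 44.7] slope [  0.12551521 -33.8282675 ]
-1 417 [-38.5 -37.4 -31.6 -24.7 -23.5] along [24. 42.] slope [  0.22607662 -39.04452527]
```

View pics/w3c.png

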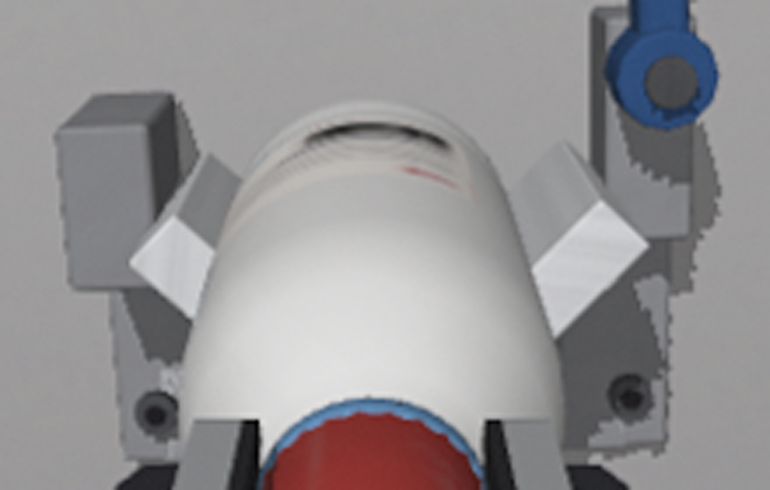

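```bash
sed -i 's/^EX=/SEAT0=SEAT;EX=/; ' h.py
cat >> h.py <<'E'
SEAT=SEAT0-.0035*EX-.001*EY
E
python3 - <<'E'
from h import *
plan(*sw(-.02,0),.1185,np.pi+YAW)
E
```

```text
pos [ 0.577  -0.1955  0.2504] yaw 2.835 dp cm [-0.21 -0.31 13.19] roll -0.001 F [-1.3  0.9 -3.6] gap 0.278 t 4.75
```

```bash
python3 -m creep '{"claw":[1.5,1.5,1.5,1.5,1.5,1.5,1.5,1.5,1.5],"dp":[[-0.2,-0.3,2],[-0.2,-0.3,5],[-0.2,-0.3,8],[-0.2,-0.3,10],[-0.2,-0.3,11],[-0.2,-0.3,11.5],[-0.2,-0.3,11.5],[-0.2,-0.3,11.5],[-0.2,-0.3,11.5]],"roll":[0,0,0,0,0,0,0,0,0]}' 40
python3 - <<'E'
from h import *
plan(*sw(-.02,0),.1185,np.pi+YAW)
snap('scene','s4.png');snap('wrist','w4.png')
a=load('scene')['image'][200:330,290:450,::-1];cv2.imwrite('pics/s4c.png',cv2.resize(a,None,fx=4.5,fy=4.5,interpolation=cv2.INTER_CUBIC))
E
```

```text
t: 5.65
tcp_pos: [0.58, -0.2013, 0.1376]
tool_rot: [0.153, 0.988, -0.0, 0.001]
force: [-0.9, 0.5, -3.1]
finger_gap: 0.28
pos [ 0.58   -0.2013  0.1376] yaw 2.834 dp cm [0.3  0.18 1.91] roll -0.002 F [-0.9  0.5 -3.1] gap 0.28 t 5.65
```

View pics/s4c.png

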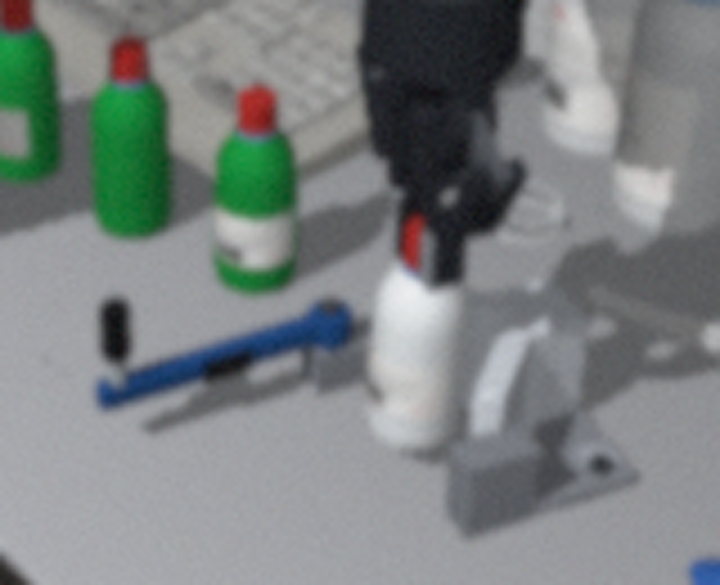

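View pics/w4.png

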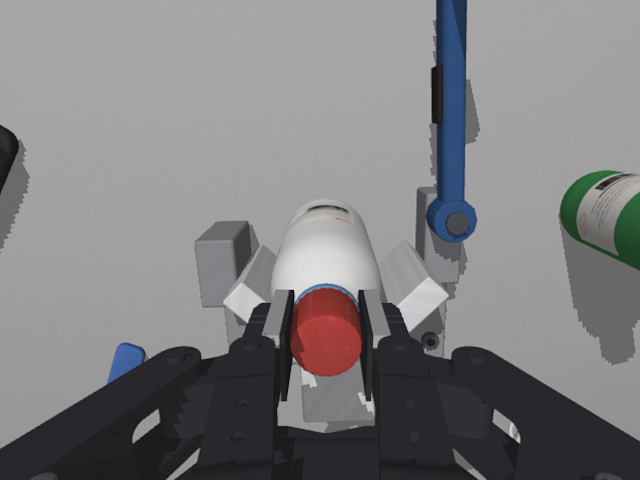

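The bottle hangs about 19 mm above the desk, centred in front of the V. Lowering until contact.

```bash
python3 -m creep '{"claw":[1.5,1.5,1.5,1.5,1.5,1.5,1.5],"dp":[[0.2,0.1,0.5],[0.2,0.1,0.9],[0.2,0.1,1.3],[0.2,0.1,1.6],[0.2,0.1,1.8],[0.2,0.1,1.8],[0.2,0.1,1.8]],"roll":[0,0,0,0,0,0,0]}' 40
python3 - <<'E'
from h import *
plan(*sw(-.02,0),.1175,np.pi+YAW)
import time
for i in range(3): plan(*sw(-.02,0),.1175,np.pi+YAW)
E
```

```text
t: 6.45
tcp_pos: [0.5777, -0.1996, 0.119]
tool_rot: [0.153, 0.988, -0.0, 0.0]
force: [-1.0, 0.8, 4.1]
finger_gap: 0.271
pos [ 0.5777 -0.1996  0.119 ] yaw 2.834 dp cm [0.03 0.08 0.15] roll -0.002 F [-1.   0.8  4.1] gap 0.271 t 6.45
pos [ 0.5777 -0.1996  0.119 ] yaw 2.834 dp cm [0.03 0.08 0.15] roll -0.002 F [-1.   0.8  4.1] gap 0.271 t 6.45
pos [ 0.5777 -0.1996  0.119 ] yaw 2.834 dp cm [0.03 0.08 0.15] roll -0.002 F [-1.   0.8  4.1] gap 0.271 t 6.45
pos [ 0.5777 -0.1996  0.119 ] yaw 2.834 dp cm [0.03 0.08 0.15] roll -0.002 F [-1.   0.8  4.1] gap 0.271 t 6.45
```

Force rose to +4 N, so it is on the desk. Releasing, rising and moving back.

```bash
python3 -m creep '{"claw":[6,6,6,6,6,6,6,6,6,6],"dp":[[0,0,0],[0,0,0],[0,0,0],[0,0,0],[0,0,-1],[0,0,-3],[0,0,-5],[0,0,-6],[0,0,-6],[0,0,-6]],"roll":[0,0,0,0,0,0,0,0,0,0]}' 40
python3 - <<'E'
from h import *
plan(*sw(-.085,0),.18,np.pi+YAW)
snap('scene','s5.png')
s=snap('top','t5.png');P=cloud(s);im=s['image'].astype(int)
E
```

```text
t: 7.45
tcp_pos: [0.5773, -0.1994, 0.1782]
tool_rot: [0.153, 0.988, 0.0, -0.0]
force: [-0.6, -0.2, -0.9]
finger_gap: 0.7
pos [ 0.5773 -0.1994  0.1782] yaw 2.834 dp cm [ 6.48  0.05 -0.17] roll -0.002 F [-0.6 -0.2 -0.9] gap 0.7 t 7.45
```

```bash
python3 -m creep '{"claw":[0,0,0,0,0,0,0,0],"dp":[[1,0,0],[3,0,0],[5,0,0],[6.5,0,0],[6.5,0,0],[6.5,0,0],[6.5,0,0],[6.5,0,0]],"roll":[0,0,0,0,0,0,0,0]}' 40
python3 - <<'E'
from h import *
plan(*sw(-.06,0),.08,np.pi+YAW)
snap('scene','s6.png');snap('wrist','w6.png')
a=load('scene')['image'][180:330,290:450,::-1];cv2.imwrite('pics/s6c.png',cv2.resize(a,None,fx=4,fy=4,interpolation=cv2.INTER_CUBIC))
E
```

```text
t: 8.35
tcp_pos: [0.5165, -0.1802, 0.1783]
tool_rot: [0.153, 0.988, -0.0, 0.0]
force: [0.0, 0.4, -0.0]
finger_gap: 0.003
pos [ 0.5165 -0.1802  0.1783] yaw 2.834 dp cm [-2.39  0.08  9.83] roll -0.002 F [ 0.   0.4 -0. ] gap 0.003 t 8.35
```

View pics/s6c.png

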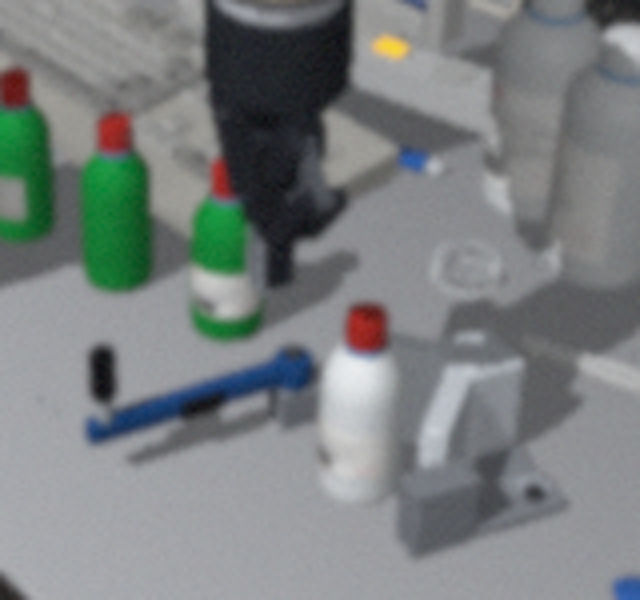

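View pics/w6.png

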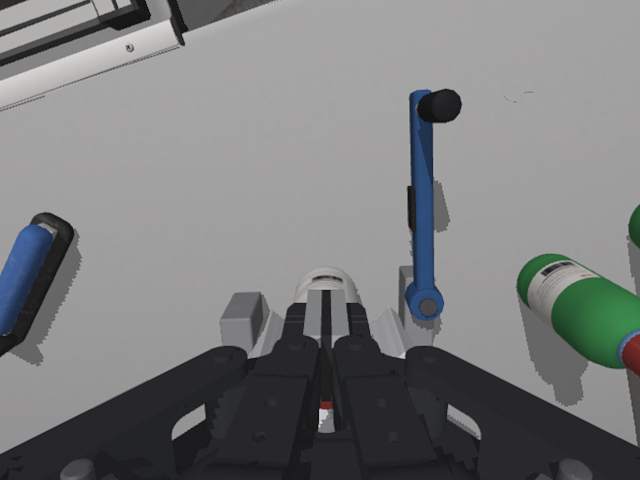

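The bottle stands upright in the V mouth and the arm is open. Lowering the closed fingers in front of it, with TCP at about 0.081.

```bash
python3 -m creep '{"claw":[0,0,0,0,0,0,0,0],"dp":[[0,0.1,2],[0,0.1,5],[0,0.1,8],[0,0.1,9.5],[0,0.1,9.7],[0,0.1,9.7],[0,0.1,9.7],[0,0.1,9.7]],"roll":[0,0,0,0,0,0,0,0]}' 40
python3 - <<'E'
from h import *
plan(*sw(-.0365,0),.08,np.pi+YAW)
snap('scene','s7.png');snap('wrist','w7.png')
a=load('scene')['image'][180:330,290:450,::-1];cv2.imwrite('pics/s7c.png',cv2.resize(a,None,fx=4,fy=4,interpolation=cv2.INTER_CUBIC))
E
```

```text
t: 9.25
tcp_pos: [0.5168, -0.1793, 0.0824]
tool_rot: [0.153, 0.988, -0.0, 0.001]
force: [-0.4, 0.5, 0.1]
finger_gap: 0.004
pos [ 0.5168 -0.1793  0.0824] yaw 2.834 dp cm [-4.75 -0.02  0.26] roll -0.002 F [-0.4  0.5  0.1] gap 0.004 t 9.25
```

View pics/s7c.png

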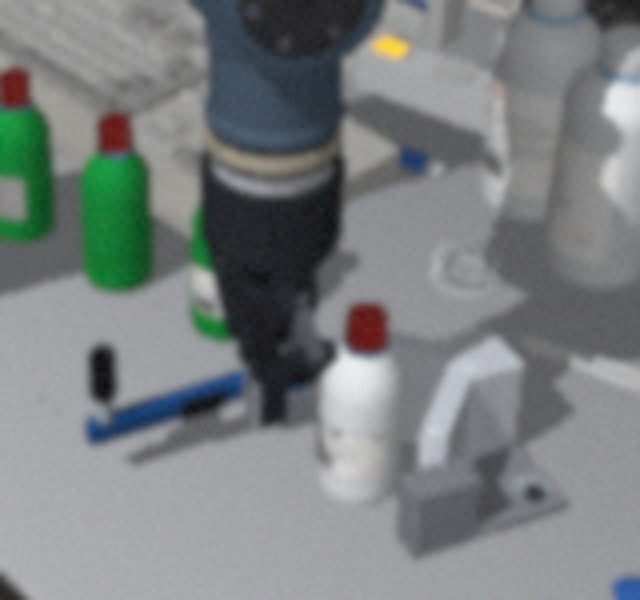

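```bash
python3 -m creep '{"claw":[0,0,0,0,0,0,0,0,0,0,0,0],"dp":[[-1,0,0.2],[-2,0,0.2],[-2.6,0,0.2],[-2.8,0,0.2],[-3,0,0.2],[-3.2,0,0.2],[-3.4,0,0.2],[-3.6,0,0.2],[-3.8,0,0.2],[-4,0,0.2],[-4,0,0.2],[-4,0,0.2]],"roll":[0,0,0,0,0,0,0,0,0,0,0,0]}' 40
python3 - <<'E'
from h import *
plan(*sw(-.0365,0),.08,np.pi+YAW)
snap('scene','s8.png');snap('wrist','w8.png')
a=load('scene')['image'][180:330,290:450,::-1];cv2.imwrite('pics/s8c.png',cv2.resize(a,None,fx=4,fy=4,interpolation=cv2.INTER_CUBIC))
E
```

```text
t: 10.55
tcp_pos: [0.5543, -0.1911, 0.0794]
tool_rot: [0.153, 0.988, -0.0, 0.0]
force: [-0.4, -0.2, 0.8]
finger_gap: 0.0
pos [ 0.5543 -0.1911  0.0794] yaw 2.834 dp cm [-0.81 -0.03 -0.06] roll -0.002 F [-0.4 -0.2  0.8] gap 0.0 t 10.55
```

View pics/s8c.png

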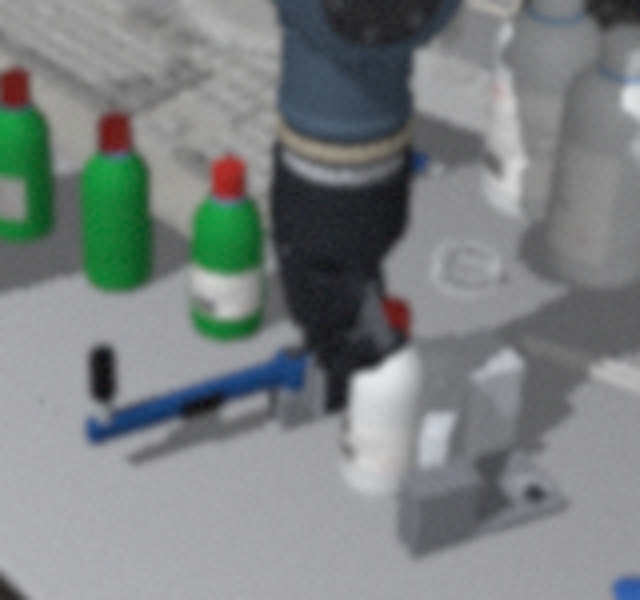

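The bottle has slid along upright (cap at (397,315), base at (365,480) in the crop). Continuing to push.

```bash
python3 -m creep '{"claw":[0,0,0,0,0,0,0],"dp":[[-0.2,0,0],[-0.4,0,0],[-0.6,0,0],[-0.7,0,0],[-0.8,0,0],[-0.8,0,0],[-0.8,0,0]],"roll":[0,0,0,0,0,0,0]}' 40
python3 -c "
from h import *
plan(*sw(-.0365,0),.08,np.pi+YAW)"
python3 -m creep '{"claw":[0,0,0,0,0],"dp":[[-0.1,0,0],[-0.2,0,0],[-0.3,0,0],[-0.3,0,0],[-0.3,0,0]],"roll":[0,0,0,0,0]}' 40
python3 - <<'E'
from h import *
plan(*sw(-.0365,0),.08,np.pi+YAW)
snap('scene','s9.png');snap('wrist','w9.png')
a=load('scene')['image'][180:330,290:450,::-1];cv2.imwrite('pics/s9c.png',cv2.resize(a,None,fx=4,fy=4,interpolation=cv2.INTER_CUBIC))
E
```

```text
t: 11.35
tcp_pos: [0.561, -0.1929, 0.0791]
tool_rot: [0.153, 0.988, 0.0, -0.001]
force: [-3.0, 1.0, 0.9]
finger_gap: 0.001
pos [ 0.561  -0.1929  0.0791] yaw 2.834 dp cm [-0.12 -0.06 -0.09] roll -0.002 F [-3.   1.   0.9] gap 0.001 t 11.35
t: 11.85
tcp_pos: [0.5624, -0.1927, 0.0787]
tool_rot: [0.153, 0.988, 0.001, -0.003]
force: [-4.9, 4.0, 2.8]
finger_gap: 0.001
pos [ 0.5624 -0.1927  0.0787] yaw 2.834 dp cm [ 0.01 -0.12 -0.13] roll -0.002 F [-4.9  4.   2.8] gap 0.001 t 11.85
```

View pics/s9c.png

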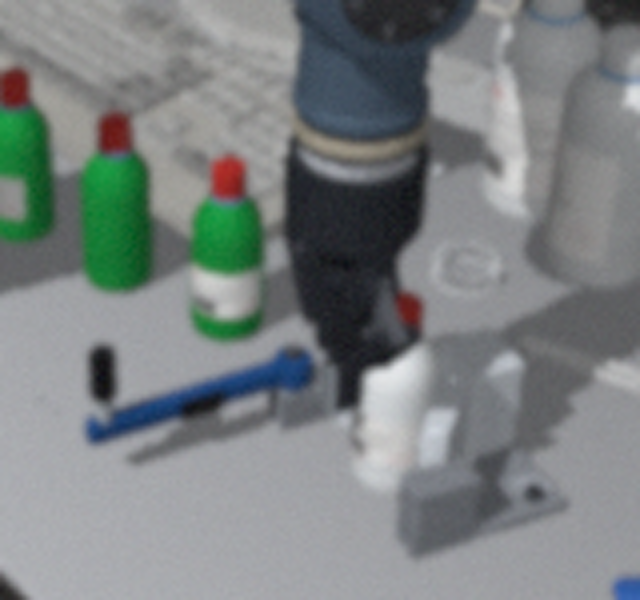

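```bash
python3 -m creep '{"claw":[0,0,0,0,0],"dp":[[-0.1,-0.1,0],[-0.2,-0.1,0],[-0.3,-0.1,0],[-0.3,-0.1,0],[-0.3,-0.1,0]],"roll":[0,0,0,0,0]}' 40
python3 - <<'E'
from h import *
plan(*sw(-.0365,0),.08,np.pi+YAW)
E
```

```text
t: 12.45
tcp_pos: [0.5634, -0.1934, 0.0783]
tool_rot: [0.153, 0.988, 0.002, -0.005]
force: [-6.8, 4.2, 2.4]
finger_gap: 0.001
pos [ 0.5634 -0.1934  0.0783] yaw 2.834 dp cm [ 0.12 -0.08 -0.17] roll -0.002 F [-6.8  4.2  2.4] gap 0.001 t 12.45
```

It is against the stop. Backing off and looking.

```bash
python3 -m creep '{"claw":[0,0,0,0,0,0,0,0,0,0,0,0],"dp":[[0.3,0,0],[0.6,0,0],[2,0,0],[5,0,0],[7,0,-2],[8,0,-6],[8,0,-10],[8,0,-14],[8,0,-17],[8,0,-17],[8,0,-17],[8,0,-17]],"roll":[0,0,0,0,0,0,0,0,0,0,0,0]}' 40
python3 - <<'E'
from h import *
plan(*sw(-.0365,0),.08,np.pi+YAW)
snap('scene','s10.png');snap('wrist','w10.png');snap('top','t10.png')
a=load('scene')['image'][190:330,290:450,::-1];cv2.imwrite('pics/s10c.png',cv2.resize(a,None,fx=4,fy=4,interpolation=cv2.INTER_CUBIC))
b=load('top')['image'][175:285,340:450,::-1];cv2.imwrite('pics/t10c.png',cv2.resize(b,None,fx=5,fy=5,interpolation=cv2.INTER_CUBIC))
E
```

```text
t: 13.65
tcp_pos: [0.4907, -0.172, 0.2485]
tool_rot: [0.153, 0.988, 0.0, -0.0]
force: [0.2, -0.1, 0.0]
finger_gap: 0.002
pos [ 0.4907 -0.172   0.2485] yaw 2.834 dp cm [-7.46  0.08 16.84] roll -0.003 F [ 0.2 -0.1  0. ] gap 0.002 t 13.65
```

View pics/s10c.png

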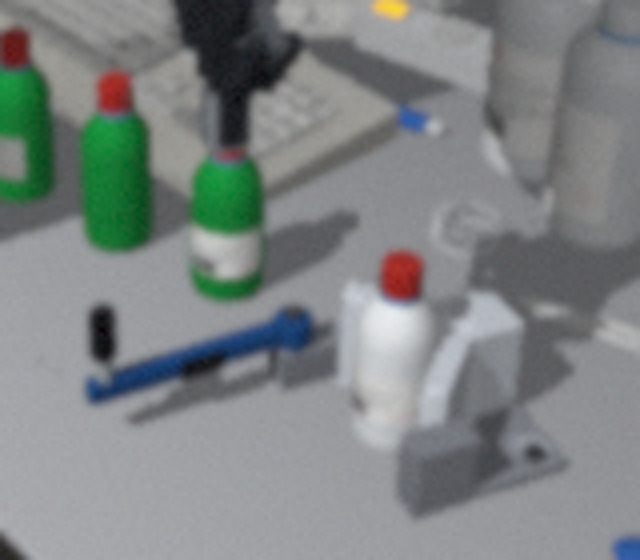

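View pics/t10c.png

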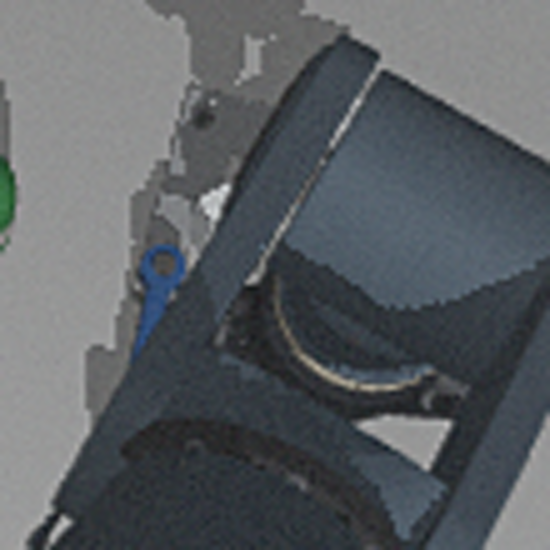

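View pics/w10.png

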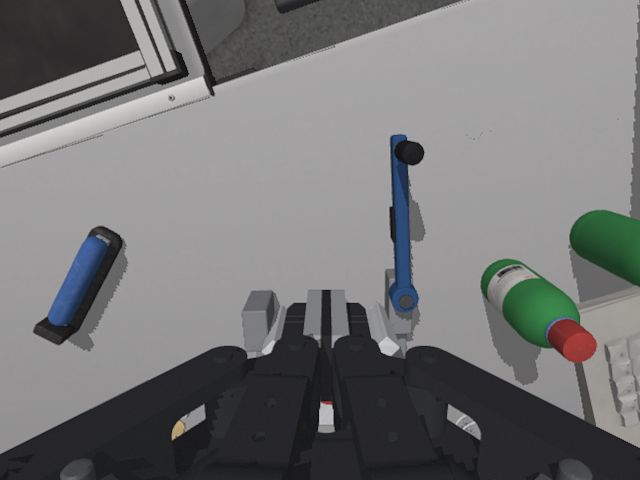

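Run:
```python
from h import *
s=load('wrist');k=atz(s,411,152,.096)
M=np.stack([EX,EY],1)
print(k,(k[:2]-SEAT)@M*1000)
c=(k[:2]-sw(-.034,.065));print(np.linalg.norm(c),np.arctan2(-c@EX,-c@EY))
plan(.43,-.10,.25,YAW); print(manip.sense()['q'].round(2))
```

```text
[ 0.45861616 -0.1043286   0.096     ] [-161.9640583    54.28142323]
0.12841218051183587 1.4872290014368172
pos [ 0.4904 -0.1717  0.2479] yaw 2.834 dp cm [ 7.93  5.   -0.19] roll 3.139 F [ 0.6 -0.5  0. ] gap 0.001 t 13.8
[-0.55  0.39  1.7  -0.    1.06 -1.82]
```

```bash
python3 -m creep '{"claw":[5,5,5,5,5,5,5,5,5,5,5,5],"dp":[[1,0.6,-1],[2,1.2,-2],[3,1.8,-2],[4,2.4,-2],[5,3,-2],[6,3.6,-2],[7,4.2,-2],[7.9,5,-2],[7.9,5,-2],[7.9,5,-2],[7.9,5,-2],[7.9,5,-2]],"roll":[0.14,0.28,0.42,0.56,0.7,0.84,0.98,1.12,1.26,1.4,1.54,1.68]}' 40
python3 - <<'E'
from h import *
plan(.459,-.104,.25,YAW); print(manip.sense()['q'].round(2))
s=snap('top','t11.png');snap('wrist','w11.png')
b=s['image'][165:295,330:470,::-1];cv2.imwrite('pics/t11c.png',cv2.resize(b,None,fx=5,fy=4.6,interpolation=cv2.INTER_CUBIC))
for nm,X in dict(cap=[*SEAT,.124]).items(): print(proj(s,X))
E
```

```text
t: 15.0
tcp_pos: [0.4305, -0.1002, 0.2684]
tool_rot: [0.84, 0.543, -0.0, -0.001]
force: [0.6, -0.4, 0.2]
finger_gap: 0.583
pos [ 0.4305 -0.1002  0.2684] yaw 1.148 dp cm [0.82 2.76 1.84] roll 1.454 F [ 0.6 -0.4  0.2] gap 0.583 t 15.0
[-0.48  0.26  1.85 -0.    1.04 -0.06]
(np.float64(404.8312325668591), np.float64(215.41063855335858))
```

View pics/t11c.png

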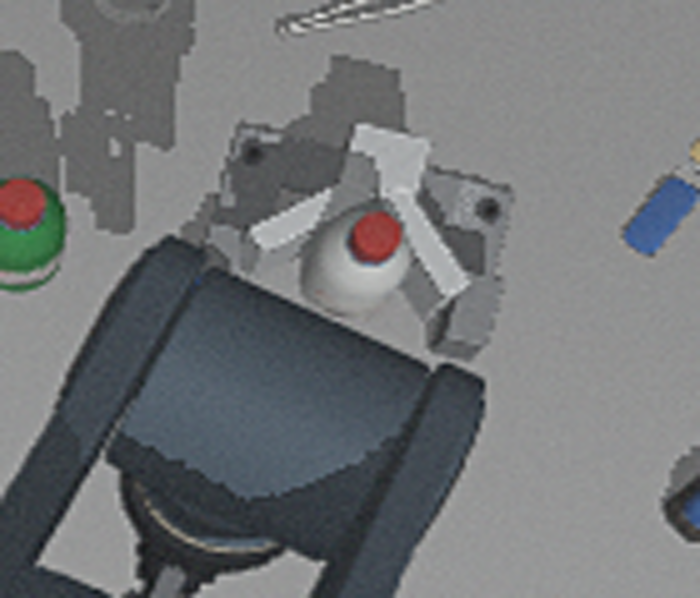

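View pics/w11.png

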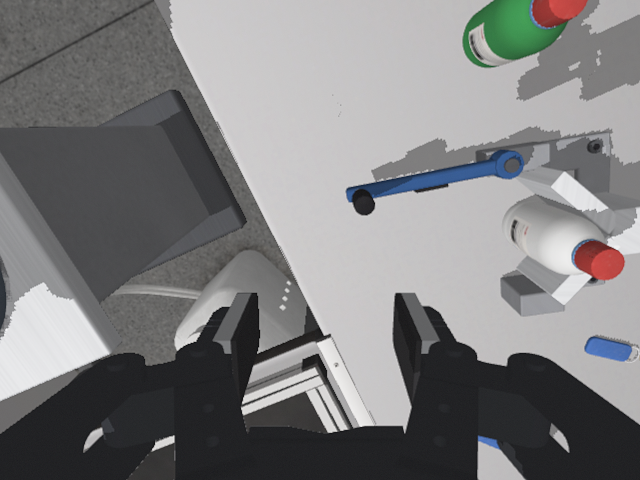

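Run:
```python
from h import *
M=np.stack([EX,EY],1)
for n in('top','wrist'):
  s=load(n);im=s['image'].astype(int)
  m=((im[...,0]>110)&(im[...,1]<75)&(im[...,2]<75)).astype(np.uint8)
  nn,lab,st,ce=cv2.connectedComponentsWithStats(m)
  for i in range(1,nn):
    if st[i,4]>40:
      X=atz(s,*ce[i],.122); print(n,st[i],ce[i].round(1),X.round(4),((X[:2]-SEAT)@M*1000).round(1))
im=load('wrist')['image'][120:330,460:640,::-1];a=cv2.resize(im,None,fx=3.3,fy=2.8 and 3.3,interpolation=cv2.INTER_CUBIC)[:600]
cv2.imwrite('pics/w11c.png',a)
# overlay on top crop
s=load('top');im=s['image'][:,:,::-1].copy();k=5
b=cv2.resize(im[170:270,355:465],None,fx=5,fy=5,interpolation=cv2.INTER_CUBIC)
def pp(X): u,v=proj(s,X); return (int((u-355+.5)*5),int((v-170+.5)*5))
for c,col in((sw(0,0),(0,255,0)),):
  cv2.polylines(b,[np.array([pp([*(c+.0245*np.array([np.cos(t),np.sin(t)])),.072]) for t in np.linspace(0,6.3,60)])],0,col,1)
  cv2.polylines(b,[np.array([pp([*(c+.0125*np.array([np.cos(t),np.sin(t)])),.124]) for t in np.linspace(0,6.3,60)])],0,col,1)
  cv2.polylines(b,[np.array([pp([*sw(-.012,.047),.07]),pp([*sw(.035,0),.07]),pp([*sw(-.012,-.047),.07])])],0,(255,0,255),1)
cv2.imwrite('pics/t11o.png',b)
```

```text
top [390  66   9  11  68] [393.6  70.5] [ 0.9763 -0.1898  0.122 ] [357.5 128.4]
top [407 102   8   9  46] [410.  105.7] [ 0.88   -0.2278  0.122 ] [277.   63.2]
top [329 204  10  11  74] [333.6 208.8] [ 0.6147 -0.0339  0.122 ] [-34.3 168.4]
top [401 211   9  11  73] [404.9 215.8] [ 0.5962 -0.2052  0.122 ] [-0.4 -0.6]
top [293 213   9  10  79] [297.  217.6] [0.5936 0.0546 0.122 ] [-81.  246.5]
top [209 227   9  10  73] [213.2 231.3] [0.5611 0.2555 0.122 ] [-172.5  428.3]
wrist [533   0  54  27 962] [555.4  10.9] [ 0.6075 -0.0366  0.122 ] [-40.3 163.7]
wrist [ 575  247   49   32 1057] [599.  261.2] [ 0.5924 -0.2002  0.122 ] [-5.6  3.1]
```

View pics/w11c.png

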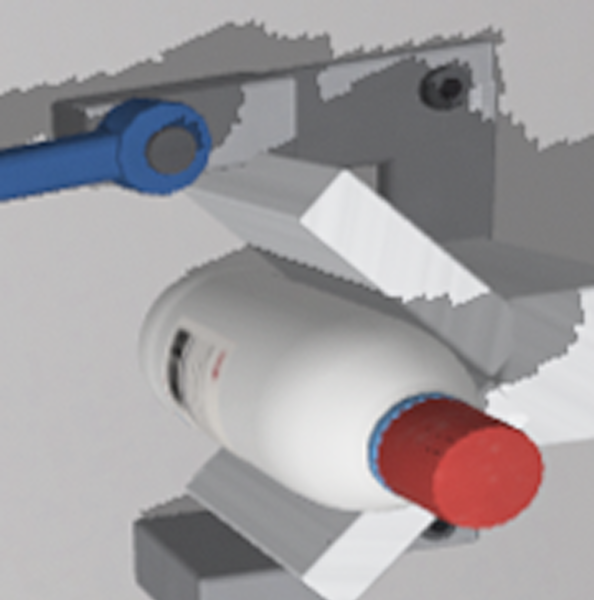

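View pics/t11o.png

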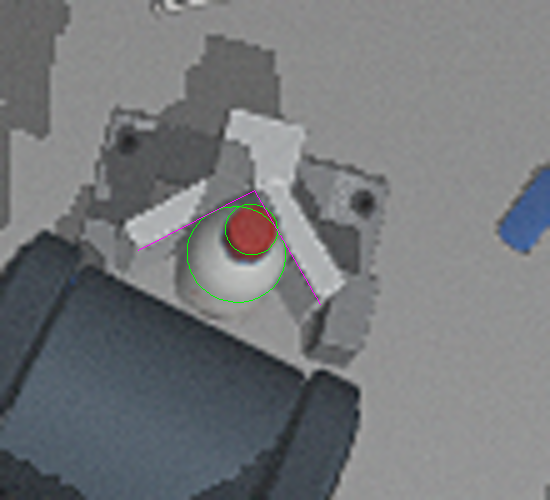

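The bottle is near the seat, but the overlay can't settle 2 mm. I'll finish the turn and take a closer wrist view into the V.

```bash
python3 -m creep '{"claw":[5,5,5,5,5,5,5,5,5,5,5,5],"dp":[[0,0,0],[0,0,0],[0,0,0],[0,0,0],[0,0,0],[0,0,0],[0,0,0],[0,0,0],[0,0,0],[0,0,0],[0,0,0],[0,0,0]],"roll":[0.14,0.28,0.42,0.56,0.7,0.84,0.98,1.12,1.26,1.4,1.45,1.45]}' 40
python3 - <<'E'
from h import *
plan(.459,-.104,.25,YAW); print(manip.sense()['q'].round(2))
s=snap('wrist','w12.png')
print(ray(s,320,240), manip.sense()['tcp_pos'])
for p in (sw(0,0),sw(-.035,0)): print(proj(s,[*p,.124]),proj(s,[*p,.07]))
E
```

```text
t: 16.3
tcp_pos: [0.4306, -0.1003, 0.2688]
tool_rot: [0.989, -0.146, -0.001, -0.0]
force: [-0.3, -0.6, -0.5]
finger_gap: 0.587
pos [ 0.4306 -0.1003  0.2688] yaw -0.293 dp cm [ 2.83 -0.47  1.88] roll 0.012 F [-0.3 -0.6 -0.5] gap 0.587 t 16.3
[-0.48  0.25  1.85 -0.    1.04  1.38]
(array([ 0.49659576, -0.12156923,  0.39166363]), array([-0.26006557,  0.09298127, -0.96121   ])) [ 0.4306289  -0.10031915  0.26887148]
(np.float64(418.916093785646), np.float64(-106.24053098691849)) (np.float64(401.43027523761145), np.float64(-63.37074962195078))
(np.float64(414.29690015537466), np.float64(-32.997335839753475)) (np.float64(398.2348716192928), np.float64(-4.8570801787095945))
```

View pics/w12.png

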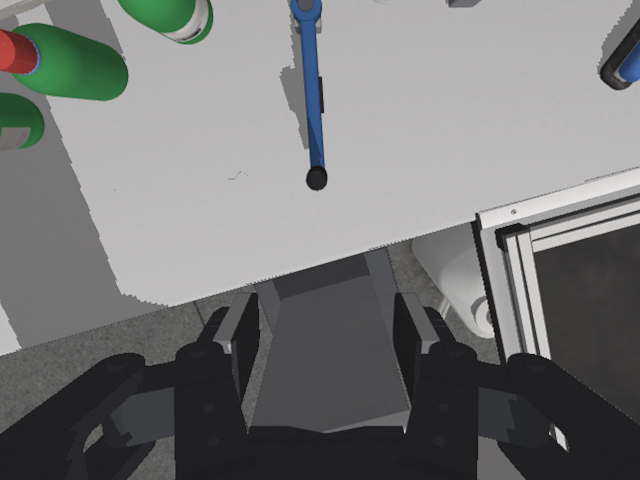

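```bash
python3 -c "
from h import *
plan(*sw(-.045,0),.25)"
python3 -m creep '{"claw":[5,5,5,5,5,5,5],"dp":[[3,2,0.5],[6,4,1],[9,6,1.5],[11,7,1.8],[12.9,8.5,1.8],[12.9,8.5,1.8],[12.9,8.5,1.8]],"roll":[0,0,0,0,0,0,0]}'
python3 - <<'E'
from h import *
plan(*sw(-.045,0),.25)
s=snap('wrist','w13.png')
E
```

```text
pos [ 0.4306 -0.1003  0.2689] yaw -0.293 dp cm [14.42  5.15  1.87] roll 0 F [0.1 0.3 0.1] gap 0.586 t 16.35
t: 17.05
tcp_pos: [0.5288, -0.2191, 0.2506]
tool_rot: [0.989, -0.147, -0.001, -0.001]
force: [0.2, -0.2, 0.5]
finger_gap: 0.588
pos [ 0.5288 -0.2191  0.2506] yaw -0.295 dp cm [ 1.58 -3.39  0.06] roll 0 F [ 0.2 -0.2  0.5] gap 0.588 t 17.05
```

View pics/w13.png

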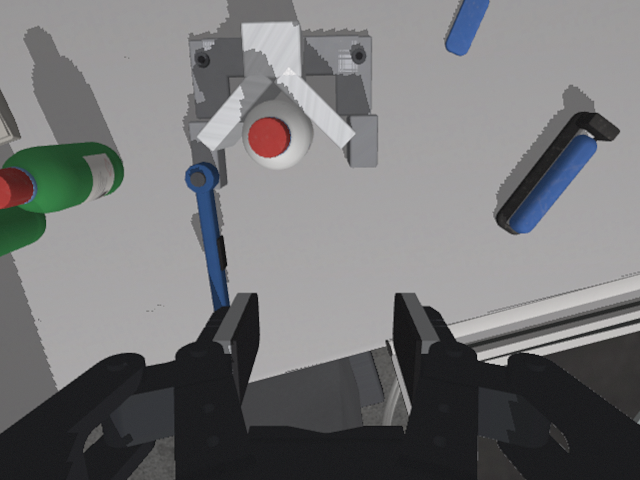

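The view over the V is good: cap at (269,138), strip ends at (205,138) and (348,136). Enlarging with an overlay.

Run:
```python
from h import *
s=load('wrist');im=s['image'][:,:,::-1]
b=cv2.resize(im[10:190,180:390],None,fx=3.3,fy=3.3,interpolation=cv2.INTER_CUBIC);cv2.imwrite('pics/w13c.png',b)
```

```text
(no output)
```

View pics/w13c.png

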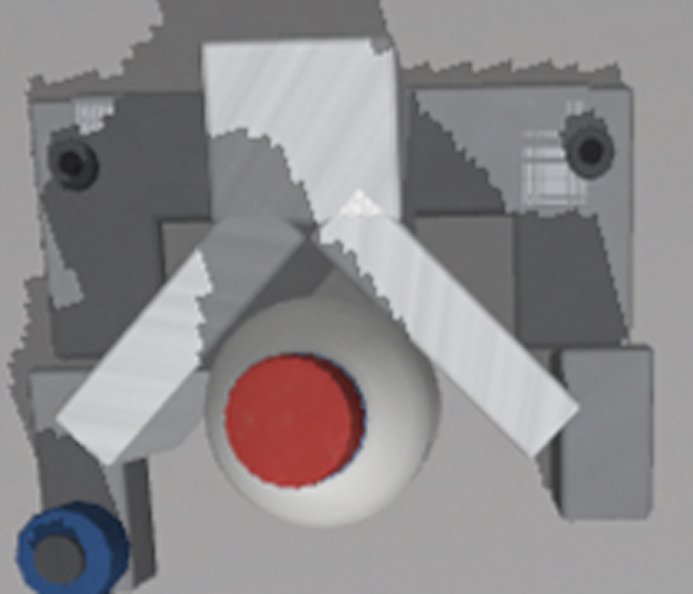

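```bash
cat > fitv.py <<'E'
from h import *
def run(Lp,Rp,cap,body,off,k,S=None):
  s=S or load('wrist')
  c=lambda p,z: atz(s,off[0]+(p[0]+.5)/k-.5,off[1]+(p[1]+.5)/k-.5,z)[:2]
  L=[c(p,.07) for p in Lp];R=[c(p,.07) for p in Rp]
  dl=L[1]-L[0];dr=R[1]-R[0];dl/=np.linalg.norm(dl);dr/=np.linalg.norm(dr)
  print('ang',np.degrees(np.arccos(dl@dr)))
  x=dl+dr;x/=np.linalg.norm(x);y=np.array([-x[1],x[0]])
  kk=np.linalg.solve(np.stack([dl,-dr],1),R[0]-L[0]);C=L[0]+kk[0]*dl
  seat=C-.035*x
  print('yaw',np.degrees(np.arctan2(x[1],x[0])),'seat',seat,'lens',kk)
  for nm,p,z in(('cap',cap,.124),('body',body,.070)):
    q=c(p,z);nl=np.array([-dl[1],dl[0]]);print(nm,q,'local mm',((q-seat)@x*1000).round(1),((q-seat)@y*1000).round(1),'dist to L,R face',(abs(np.cross(dl,q-L[0]))*1000).round(1),(abs(np.cross(dr,q-R[0]))*1000).round(1))
  return seat,x
if __name__=='__main__':
  run([(108,463),(303,240)],[(533,458),(318,235)],(293,420),(322,411),(180,10),3.3)
E
python3 fitv.py 2>/dev/null
```

```text
ang 88.96499599501333
yaw -16.454310524518462 seat [ 0.59868033 -0.20465765] lens [0.06669583 0.06608525]
cap [ 0.59642037 -0.20560085] local mm -1.9 -1.5 dist to L,R face 27.0 24.8
body [ 0.5967272  -0.20465873] local mm -1.9 -0.6 dist to L,R face 26.2 25.4
```

The bottle looks to be touching the right face and about 1–2 mm short of the left one. I'll push again with a slight diagonal toward the left face.

```bash
cat >> h.py <<'E'
SEAT=np.array([.5985,-.2047])
E
python3 -c "
from h import *
plan(*sw(-.085,0.001),.16)"
```

```text
pos [ 0.5284 -0.2185  0.2507] yaw -0.295 dp cm [-2.17 -3.54  9.08] roll 0 F [-0.1  0.8  0.5] gap 0.587 t 17.1
```

```bash
python3 -m creep '{"claw":[0,0,0,0,0,0,0,0,0,0,0,0],"dp":[[-1,-1.8,1],[-2.2,-3.5,3],[-2.2,-3.5,6],[-2.2,-3.5,9],[-2.2,-3.5,9],[-2.2,-3.5,9],[-2.2,-3.5,12],[-2.2,-3.5,15],[-2.2,-3.5,17],[-2.2,-3.5,17],[-2.2,-3.5,17],[-2.2,-3.5,17]],"roll":[0,0,0,0,0,0,0,0,0,0,0,0]}' 40
python3 -c "
from h import *
plan(*sw(-.0355,0.00),.079)"
```

```text
t: 18.3
tcp_pos: [0.5198, -0.1801, 0.0833]
tool_rot: [0.989, -0.147, 0.002, 0.001]
force: [-0.0, -0.6, -0.6]
finger_gap: 0.001
pos [ 0.5198 -0.1801  0.0833] yaw -0.296 dp cm [4.7  0.02 0.45] roll 0 F [-0.  -0.6 -0.6] gap 0.001 t 18.3
```

```bash
python3 -m creep '{"claw":[0,0,0,0,0,0,0,0,0,0,0],"dp":[[1.5,0,0.3],[3,0,0.3],[4,0,0.3],[4.2,0,0.3],[4.4,0,0.3],[4.6,0,0.3],[4.7,0,0.3],[4.8,0,0.3],[4.9,0,0.3],[5,0,0.3],[5,0,0.3]],"roll":[0,0,0,0,0,0,0,0,0,0,0]}' 40
python3 - <<'E'
from h import *
plan(*sw(-.0355,0.00),.079)
f=manip.sense()['force'][:2];print('F local',f@EX,f@EY)
s=snap('wrist','w14.png')
E
```

```text
t: 19.4
tcp_pos: [0.5643, -0.1926, 0.0777]
tool_rot: [0.989, -0.147, -0.003, -0.001]
force: [-3.6, 2.9, 1.5]
finger_gap: -0.004
pos [ 0.5643 -0.1926  0.0777] yaw -0.296 dp cm [ 0.08  0.13 -0.13] roll 0 F [-3.6  2.9  1.5] gap -0.004 t 19.4
F local -4.334700182077115 1.6325091345695577
```

View pics/w14.png

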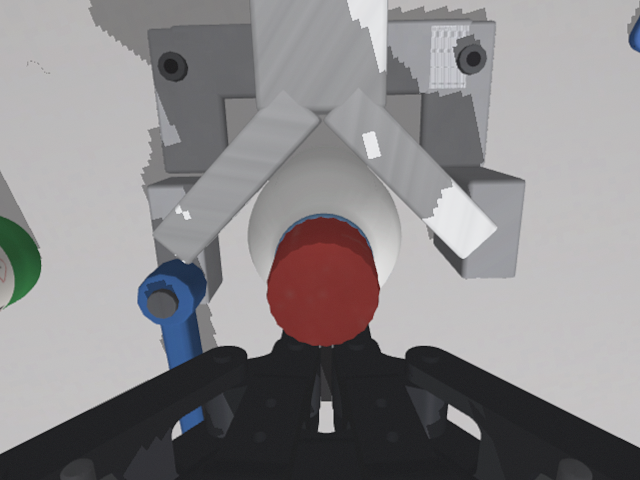

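The bottle looks seated symmetrically between the strips. I'll balance the side force toward +y and press a little more.

```bash
python3 -m creep '{"claw":[0,0,0,0,0,0,0],"dp":[[0.1,-0.1,0],[0.2,-0.2,0],[0.2,-0.3,0],[0.3,-0.4,0],[0.3,-0.4,0],[0.3,-0.4,0],[0.3,-0.4,0]],"roll":[0,0,0,0,0,0,0]}' 40
python3 - <<'E'
from h import *
plan(*sw(-.0355,0.00),.079)
f=manip.sense()['force'][:2];print('F local',f@EX,f@EY)
s=snap('wrist','w15.png')
cv2.imwrite('pics/w15c.png',cv2.resize(s['image'][80:350,140:510,::-1],None,fx=2.1,fy=2.1,interpolation=cv2.INTER_CUBIC))
E
```

```text
t: 20.15
tcp_pos: [0.5656, -0.1897, 0.0771]
tool_rot: [0.989, -0.147, -0.006, -0.001]
force: [-9.9, 0.4, 2.3]
finger_gap: -0.001
pos [ 0.5656 -0.1897  0.0771] yaw -0.295 dp cm [ 0.04  0.44 -0.19] roll 0 F [-9.9  0.4  2.3] gap -0.001 t 20.15
F local -9.545817120989726 -2.556585396327503
```

View pics/w15c.png

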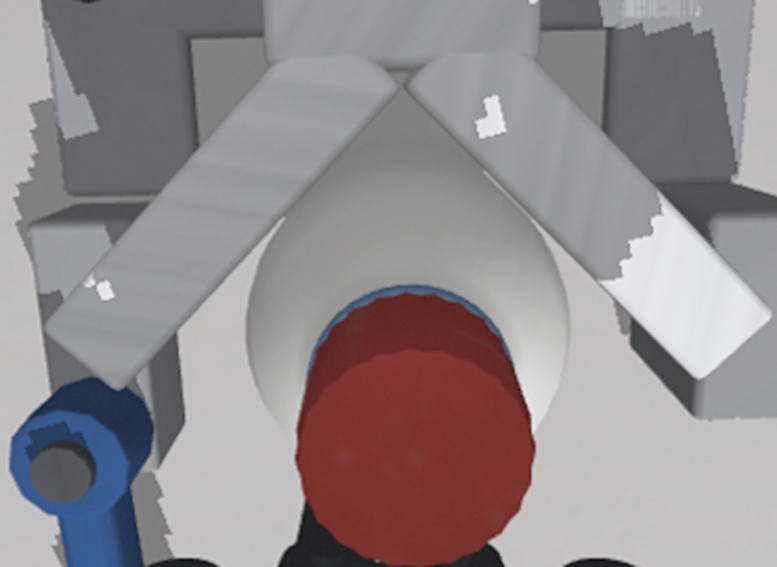

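Body edges at 247 and 568 are symmetric about the V corner (404), and both strips meet the body. Backing off straight and rechecking.

```bash
python3 -m creep '{"claw":[0,0,0,0,0,0,0,0,0,0,0,0],"dp":[[-0.3,0.2,0],[-0.6,0.2,0],[-1.5,0.2,0],[-3.5,0.2,0],[-5,0.2,-2],[-5,0,-6],[-4.5,0,-10],[-3,0,-14],[-2,0,-17],[-2,0,-17],[-2,0,-17],[-2,0,-17]],"roll":[0,0,0,0,0,0,0,0,0,0,0,0]}' 40
python3 - <<'E'
from h import *
plan(*sw(-.0355,0.00),.079)
s=snap('wrist','w16.png')
cv2.imwrite('pics/w16c.png',cv2.resize(s['image'][0:210,200:450,::-1],None,fx=2.8,fy=2.8,interpolation=cv2.INTER_CUBIC))
E
```

```text
t: 21.4
tcp_pos: [0.5502, -0.1846, 0.2471]
tool_rot: [0.989, -0.148, -0.001, -0.0]
force: [-0.0, 0.0, 0.2]
finger_gap: 0.0
pos [ 0.5502 -0.1846  0.2471] yaw -0.296 dp cm [ 1.7   0.48 16.81] roll 0 F [-0.   0.   0.2] gap 0.0 t 21.4
```

View pics/w16c.png

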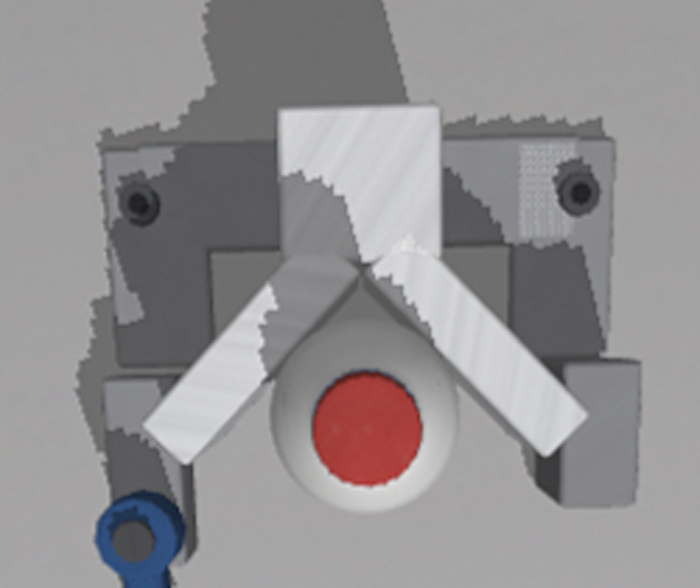

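```bash
python3 - 2>/dev/null <<'E'
from fitv import *
run([(188,464),(358,276)],[(547,457),(370,275)],(368,430),(365,420),(200,0),2.8)
s=load('wrist');print((proj(s,[.459,-.104,.096])))
E
```

```text
ang 89.50298408630636
yaw -15.787685499009674 seat [ 0.59806564 -0.20412415] lens [0.06562396 0.06565142]
cap [ 0.59818129 -0.20385921] local mm 0.0 0.3 dist to L,R face 24.4 24.8
body [ 0.59683927 -0.20333794] local mm -1.4 0.4 dist to L,R face 25.3 25.9
(np.float64(257.51139951866736), np.float64(367.77137208557025))
```

Seated: the cap is 0.0/0.3 mm from the seat, and face distances are 24.4 and 24.8 mm with the arm still open. On to the knob.

```bash
cat >> h.py <<'E'
SEAT=np.array([.598,-.204]);YAW=np.radians(-16.5)
EX=np.array([np.cos(YAW),np.sin(YAW)]);EY=np.array([-EX[1],EX[0]])
E
python3 -c "
from h import *
plan(.459,-.104,.20,YAW)"
```

```text
pos [ 0.55   -0.1846  0.2468] yaw -0.296 dp cm [-11.04  -5.05   4.72] roll -0.008 F [-0.5 -0.3 -0.5] gap 0.002 t 21.45
```

```bash
python3 -m creep '{"claw":[5,5,5,5,5,5,5,5,5],"dp":[[-2,-1,0],[-5,-2.3,0],[-8,-3.7,1],[-10,-4.6,3],[-11,-5,4.7],[-11,-5,4.7],[-11,-5,4.7],[-11,-5,4.7],[-11,-5,4.7]],"roll":[0,0,0,0,0,0,0,0,0]}' 20
python3 - <<'E'
from h import *
plan(.459,-.104,.093)
s=snap('wrist','w17.png');print(proj(s,[.459,-.104,.096]))
E
```

```text
t: 22.35
tcp_pos: [0.4618, -0.1062, 0.2019]
tool_rot: [0.989, -0.148, 0.001, 0.0]
force: [-0.0, 0.3, 0.2]
finger_gap: 0.58
pos [ 0.4618 -0.1062  0.2019] yaw -0.297 dp cm [-0.36 -0.13 10.89] roll 0 F [-0.   0.3  0.2] gap 0.58 t 22.35
(np.float64(321.25472993177135), np.float64(252.15361413741903))
```

View pics/w17.png

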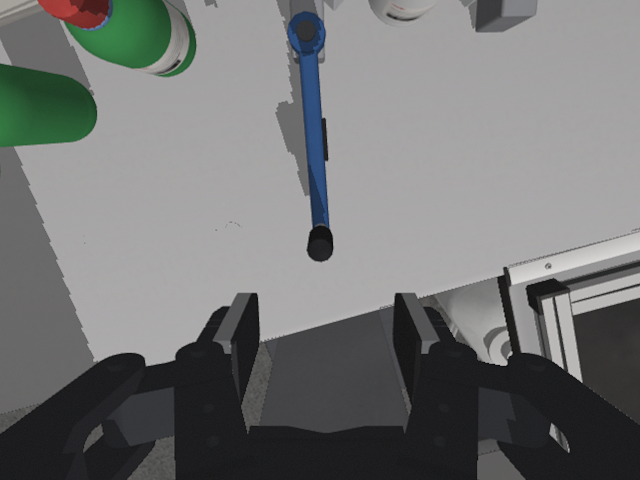

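The knob top is at (319,246), centred between the jaws. Descending and gripping.

```bash
python3 -m creep '{"claw":[5,5,5,5,5,1,1,1,1,1,1,1],"dp":[[0,-0.1,3],[0,-0.1,7],[0,-0.1,10],[0,-0.1,10.7],[0,-0.1,10.7],[0,-0.1,10.7],[0,-0.1,10.7],[0,-0.1,10.7],[0,-0.1,10.7],[0,-0.1,10.7],[0,-0.1,10.7],[0,-0.1,10.7]],"roll":[0,0,0,0,0,0,0,0,0,0,0,0]}' 20
python3 - <<'E'
from h import *
s=snap('wrist','w18.png')
plan(.459,-.104,.093)
p=manip.sense()['tcp_pos'][:2]; piv=sw(-.034,.065); c=p-piv
q0=np.arctan2(-c@EX,-c@EY);print('r',np.linalg.norm(c),'q',q0)
st,R=tool()
for q in np.linspace(q0,-.03,13)[1:]:
  k=piv+.126*(-np.sin(q)*EX-np.cos(q)*EY); d=R.T@np.array([*(k-p),0])*100
  print(round(q,3),d.round(2),'roll',round(-(q0-q),3))
E
```

```text
t: 23.6
tcp_pos: [0.4619, -0.1048, 0.0957]
tool_rot: [0.989, -0.148, 0.002, 0.001]
force: [-0.5, 0.8, 7.2]
finger_gap: 0.174
pos [ 0.4619 -0.1048  0.0957] yaw -0.296 dp cm [-0.3   0.01  0.27] roll 0 F [-0.1  1.5  7. ] gap 0.173 t 23.65
r 0.12495669681933533 q 1.502679488974088
1.375 [0.12 1.6  0.  ] roll -0.128
1.247 [0.55 3.15 0.  ] roll -0.255
1.12 [1.17 4.64 0.01] roll -0.383
0.992 [1.97 6.03 0.01] roll -0.511
0.864 [2.94 7.31 0.01] roll -0.639
0.736 [4.07 8.45 0.02] roll -0.766
0.609 [5.34 9.44 0.02] roll -0.894
0.481 [ 6.72 10.27  0.03] roll -1.022
0.353 [ 8.2  10.91  0.03] roll -1.15
0.225 [ 9.74 11.35  0.04] roll -1.277
0.098 [11.33 11.6   0.04] roll -1.405
-0.03 [12.94 11.64  0.05] roll -1.533
```

View pics/w18.png

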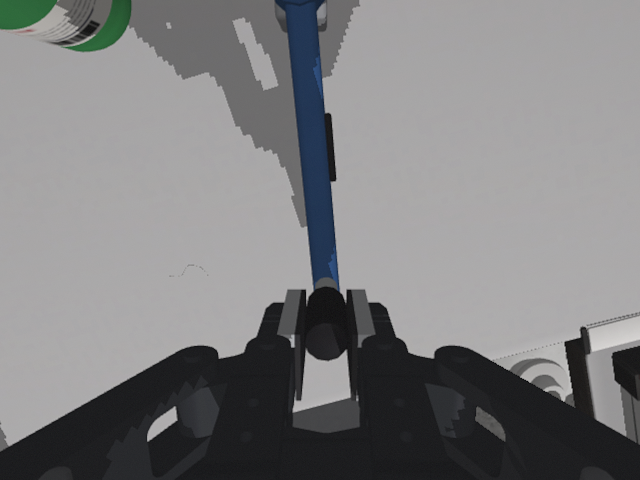

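The knob is held, and the jaws are tangential to the swing. I'll loosen to a cage (1.9 cm) and swing along the arc, turning with it.

```bash
python3 -m creep '{"claw":[1.9,1.9,1.9,1.9,1.9,1.9,1.9,1.9,1.9,1.9,1.9,1.9],"dp":[[0,0,-0.1],[0,0.8,-0.1],[0.1,1.6,-0.1],[0.3,2.4,-0.1],[0.55,3.15,-0.1],[0.85,3.9,-0.1],[1.17,4.64,-0.1],[1.6,5.4,-0.1],[1.97,6.03,-0.1],[2.45,6.7,-0.1],[2.94,7.31,-0.1],[2.94,7.31,-0.1]],"roll":[0,-0.06,-0.13,-0.19,-0.255,-0.32,-0.383,-0.45,-0.51,-0.57,-0.64,-0.64]}' 20
python3 - <<'E'
from h import *
s=snap('wrist','w19.png')
plan(.459,-.104,.093)
p=manip.sense()['tcp_pos'][:2]; piv=sw(-.034,.065); c=p-piv
q0=np.arctan2(-c@EX,-c@EY);print('r',np.linalg.norm(c),'q',q0)
st,R=tool(); yaw=np.arctan2(R[1,0],R[0,0])
for q in [.75,.65,.55,.45,.35,.25,.2,.15,.1,.05,0,-.04]:
  k=piv+.126*(-np.sin(q)*EX-np.cos(q)*EY); d=R.T@np.array([*(k-p),0])*100
  print(round(q,3),d.round(2),'roll',round(-(YAW+np.pi/2-q-yaw),3))
E
```

```text
t: 24.85
tcp_pos: [0.4681, -0.1836, 0.0955]
tool_rot: [0.985, 0.171, 0.0, 0.0]
force: [-0.7, -0.1, -0.3]
finger_gap: 0.221
pos [ 0.4677 -0.1831  0.0954] yaw 0.342 dp cm [ 1.83 -7.74  0.24] roll 0 F [0.2 0.2 0.1] gap 0.223 t 24.9
r 0.12689218171586214 q 0.8687940975067483
0.75 [0.29 1.48 0.  ] roll -0.191
0.65 [0.59 2.7  0.  ] roll -0.291
0.55 [1.01 3.89 0.  ] roll -0.391
0.45 [1.54 5.03 0.  ] roll -0.491
0.35 [2.19 6.11 0.  ] roll -0.591
0.25 [2.95 7.12 0.  ] roll -0.691
0.2 [3.36 7.59 0.  ] roll -0.741
0.15 [3.8  8.04 0.  ] roll -0.791
0.1 [4.25 8.48 0.  ] roll -0.841
0.05 [4.73 8.88 0.  ] roll -0.891
0 [5.23 9.27 0.  ] roll -0.941
-0.04 [5.65 9.56 0.  ] roll -0.981
```

View pics/w19.png

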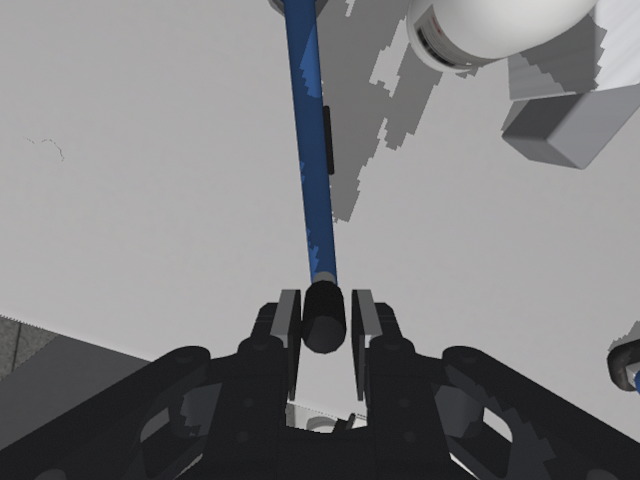

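```bash
python3 -m creep '{"claw":[1.9,1.9,1.9,1.9,1.9,1.9,1.9,1.9,1.9,1.9,1.9],"dp":[[0.1,0.7,0],[0.29,1.48,0],[0.59,2.7,0],[1.01,3.89,0],[1.54,5.03,0],[2.19,6.11,0],[2.95,7.12,0],[3.36,7.59,0],[3.8,8.04,0],[4.25,8.48,0],[4.25,8.48,0]],"roll":[-0.09,-0.19,-0.29,-0.39,-0.49,-0.59,-0.69,-0.74,-0.79,-0.84,-0.84]}' 20
python3 - <<'E'
from h import *
s=snap('wrist','w20.png')
plan(.459,-.104,.093)
p=manip.sense()['tcp_pos'][:2]; piv=sw(-.034,.065); c=p-piv
q0=np.arctan2(-c@EX,-c@EY);print('r',np.linalg.norm(c),'q',q0)
st,R=tool(); yaw=np.arctan2(R[1,0],R[0,0])
for q in [.05,0,-.04,-.08]:
  k=piv+.126*(-np.sin(q)*EX-np.cos(q)*EY); d=R.T@np.array([*(k-p),0])*100
  print(round(q,3),d.round(2),'roll',round(-(YAW+np.pi/2-q-yaw),3))
E
```

```text
t: 26.0
tcp_pos: [0.5364, -0.2481, 0.0952]
tool_rot: [0.83, 0.558, -0.0, -0.0]
force: [-0.4, -0.1, -0.2]
finger_gap: 0.224
pos [ 0.5361 -0.2479  0.0952] yaw 1.182 dp cm [ 10.4  -12.59   0.22] roll 0 F [-0.5  0.4  0.3] gap 0.226 t 26.05
r 0.1253291780140296 q 0.10302429494991774
0.05 [-0.05  0.67 -0.  ] roll -0.051
0 [-0.   1.3 -0. ] roll -0.101
-0.04 [ 0.06  1.8  -0.  ] roll -0.141
-0.08 [ 0.14  2.29 -0.  ] roll -0.181
```

View pics/w20.png

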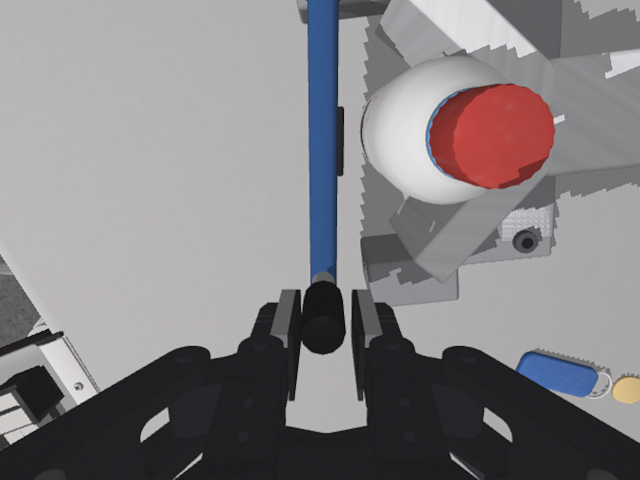

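The arm is nearly closed. Pushing gently to the stop.

```bash
python3 -m creep '{"claw":[1.9,1.9,1.9,1.9,1.9,1.9,1.9,1.9],"dp":[[0,0.4,0],[0,0.8,0],[0,1.1,0],[0,1.3,0],[0,1.5,0],[0,1.7,0],[0,1.7,0],[0,1.7,0]],"roll":[-0.05,-0.1,-0.1,-0.1,-0.1,-0.1,-0.1,-0.1]}' 20
python3 - <<'E'
from h import *
s=snap('wrist','w21.png')
plan(.459,-.104,.093)
st=manip.sense();p=st['tcp_pos'][:2]; piv=sw(-.034,.065); c=p-piv
print('r',np.linalg.norm(c),'q',np.arctan2(-c@EX,-c@EY),'Fl',st['force'][:2]@EX,st['force'][:2]@EY)
E
```

```text
t: 26.85
tcp_pos: [0.5503, -0.2538, 0.0951]
tool_rot: [0.801, 0.599, -0.001, -0.002]
force: [-4.3, 2.7, 1.4]
finger_gap: 0.223
pos [ 0.5503 -0.2538  0.0951] yaw 1.284 dp cm [ 11.78 -13.     0.28] roll 0 F [-5.   1.3  2.9] gap 0.227 t 26.9
r 0.12631574996980838 q -0.019238112770017444 Fl -5.192330291446569 -0.18317173057911693
```

View pics/w21.png

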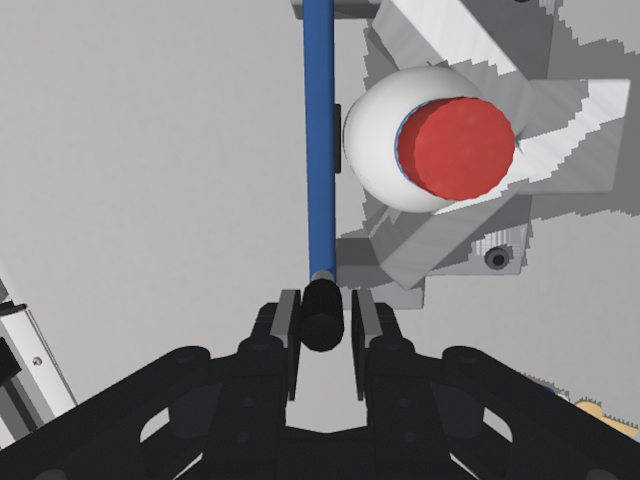

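```bash
python3 -m creep '{"claw":[1.9,1.9,1.9,1.9,1.9],"dp":[[0,0.2,0],[0,0.3,0],[0,0.4,0],[0,0.4,0],[0,0.4,0]],"roll":[0,0,0,0,0]}' 20
python3 - <<'E'
from h import *
st=manip.sense();p=st['tcp_pos'][:2]; piv=sw(-.034,.065); c=p-piv
print('r',np.linalg.norm(c),'q',np.arctan2(-c@EX,-c@EY),'Fl',st['force'][:2]@EX,st['force'][:2]@EY)
E
```

```text
t: 27.4
tcp_pos: [0.5507, -0.2538, 0.0949]
tool_rot: [0.801, 0.599, -0.003, -0.006]
force: [-11.2, 2.2, 8.2]
finger_gap: 0.224
r 0.1262669318247565 q -0.021931054278831803 Fl -11.373446063644305 -1.0484902474248625
```

It is hard on the stop: +6 N for 0.4 mm. Relieving, opening and lifting straight up, then moving aside to look.

```bash
python3 -m creep '{"claw":[1.9,1.9,3.6,3.6,3.6,3.6,3.6,3.6,3.6,3.6,3.6,3.6],"dp":[[0,-0.4,0],[0,-0.7,0],[0,-0.7,0],[0,-0.7,0],[0,-0.7,0],[0,-0.7,-1],[0,-0.7,-3],[0,-0.7,-6],[0,-0.7,-10],[0,-0.7,-14],[0,-0.7,-15],[0,-0.7,-15]],"roll":[0,0,0,0,0,0,0,0,0,0,0,0]}' 20
python3 - <<'E'
from h import *
s=snap('wrist','w22.png');snap('scene','s22.png');plan(.48,-.28,.3,YAW)
E
```

```text
t: 28.6
tcp_pos: [0.5504, -0.2546, 0.2483]
tool_rot: [0.801, 0.599, 0.001, 0.003]
force: [1.3, 0.9, -0.5]
finger_gap: 0.419
pos [ 0.5486 -0.2534  0.2447] yaw 1.284 dp cm [-4.49 -5.83 -5.52] roll 1.572 F [-0.5 -0.5 -0.6] gap 0.42 t 28.7
```

View pics/w22.png

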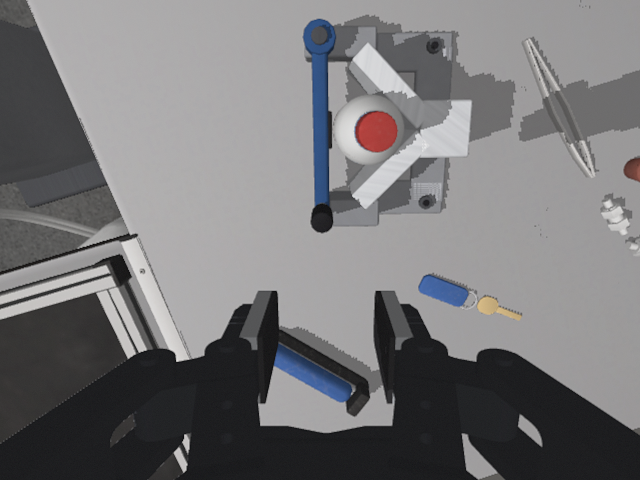

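View pics/s22.png

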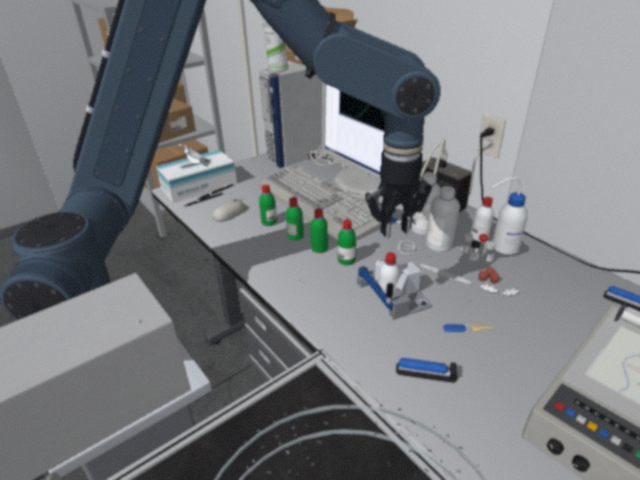

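The arm is closed across the bottle: pivot (320,36), knob (321,217). A numeric check follows.

Run:
```python
from h import *
s=load('wrist');cv2.imwrite('pics/w22c.png',cv2.resize(s['image'][15:235,295:475,::-1],None,fx=2.7,fy=2.7,interpolation=cv2.INTER_CUBIC))
```

```text
(no output)
```

View pics/w22c.png

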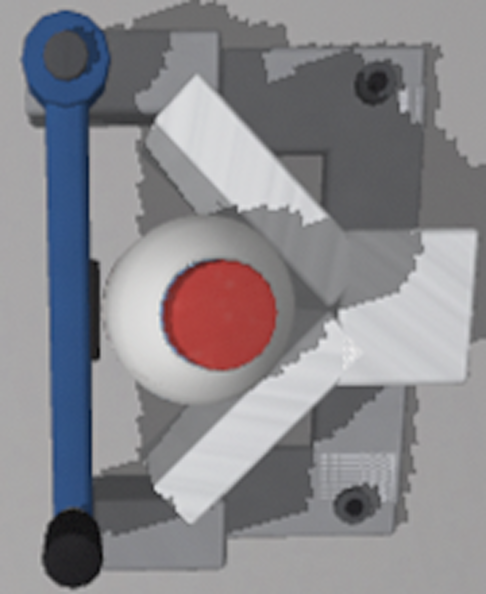

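```bash
python3 - 2>/dev/null <<'E'
from fitv import *
seat,x=run([(155,121),(330,302)],[(155,487),(332,320)],(220,314),(200,310),(295,15),2.7)
s=load('wrist');c=lambda p,z: atz(s,295+p[0]/2.7,15+p[1]/2.7,z)[:2]
y=np.array([-x[1],x[0]])
# bar edges at z=.047
for a,b in(((46,150),(53,480)),((88,150),(92,480))):
  d=c(b,.047)-c(a,.047);print('q',np.arctan2(-d@x,-d@y))
t=snap('top','t23.png')
t0=cv2.imread('pics/t0.png');t1=cv2.imread('pics/t23.png')
for n,(u,v) in dict(mouse=(174,265),stap=(483,265)).items():
  A=t0[v-25:v+25,u-25:u+25];r=cv2.matchTemplate(t1[v-35:v+35,u-35:u+35],A,cv2.TM_CCOEFF_NORMED);print(n,cv2.minMaxLoc(r)[1],np.array(cv2.minMaxLoc(r)[3])-10)
E
```

```text
ang 87.24980947024368
yaw -15.957391029529521 seat [ 0.59984236 -0.20471705] lens [0.06779762 0.06647132]
cap [ 0.59701975 -0.20284865] local mm -3.2 1.0 dist to L,R face 25.6 27.1
body [ 0.59835291 -0.20337865] local mm -1.8 0.9 dist to L,R face 24.8 26.0
q -0.006391646315187331
q -0.0070174029133773875
mouse 0.47261932492256165 [0 0]
stap 0.6122928857803345 [0 0]
```

The arm reads closed (q about 0), and the mouse and stapler have not moved. The cap figure of −3.2 mm disagrees with the body at −1.8 mm and was taken while the arm was settling. I'll repeat from the earlier camera pose.

```bash
python3 -c "
from h import *
plan(.5502,-.1846,.2471,-.296)"
python3 -m creep '{"claw":[3,3,3,3,3,3,3,3,3,3,3,3],"dp":[[0,0,-2],[0,0,-2],[0,0,-2],[0,0,-2],[0,0,-2],[0,0,-2],[0,0,-2],[0,0,-2],[0,0,-2],[0,0,-2],[0,0,-2],[0,0,-2]],"roll":[0.14,0.28,0.42,0.56,0.7,0.84,0.98,1.12,1.26,1.4,1.54,1.58]}' 20
python3 -c "
from h import *
plan(.5502,-.1846,.2471,-.296)"
```

```text
pos [ 0.5482 -0.2533  0.2438] yaw 1.284 dp cm [ 6.64 -1.75 -0.31] roll 1.58 F [-0.9  0.1  0.1] gap 0.416 t 28.75
t: 29.95
tcp_pos: [0.5482, -0.2533, 0.2628]
tool_rot: [0.989, -0.149, -0.002, -0.001]
force: [-0.3, 0.5, -0.1]
finger_gap: 0.35
pos [ 0.5482 -0.2533  0.2628] yaw -0.3 dp cm [-1.83 -6.62  1.59] roll -0.004 F [-0.3  0.5 -0.1] gap 0.35 t 29.95
```

```bash
python3 -m creep '{"claw":[3,3,3,3,3,3,3,3,3],"dp":[[-0.6,-2,0],[-1.2,-4,0],[-1.8,-6.6,0.5],[-1.8,-6.6,1.6],[-1.8,-6.6,1.6],[-1.8,-6.6,1.6],[-1.8,-6.6,1.6],[-1.8,-6.6,1.6],[-1.8,-6.6,1.6]],"roll":[0,0,0,0,0,0,0,0,0]}' 20
python3 - <<'E'
from h import *
plan(.5502,-.1846,.2471,-.296)
s=snap('wrist','w24.png')
cv2.imwrite('pics/w24c.png',cv2.resize(s['image'][0:210,200:450,::-1],None,fx=2.8,fy=2.8,interpolation=cv2.INTER_CUBIC))
E
```

```text
t: 30.85
tcp_pos: [0.5513, -0.1862, 0.2496]
tool_rot: [0.989, -0.148, 0.0, 0.0]
force: [0.5, 0.4, -0.7]
finger_gap: 0.351
pos [ 0.5513 -0.1862  0.2496] yaw -0.297 dp cm [-0.15 -0.12  0.25] roll -0.001 F [ 0.5  0.4 -0.7] gap 0.351 t 30.85
```

View pics/w24c.png

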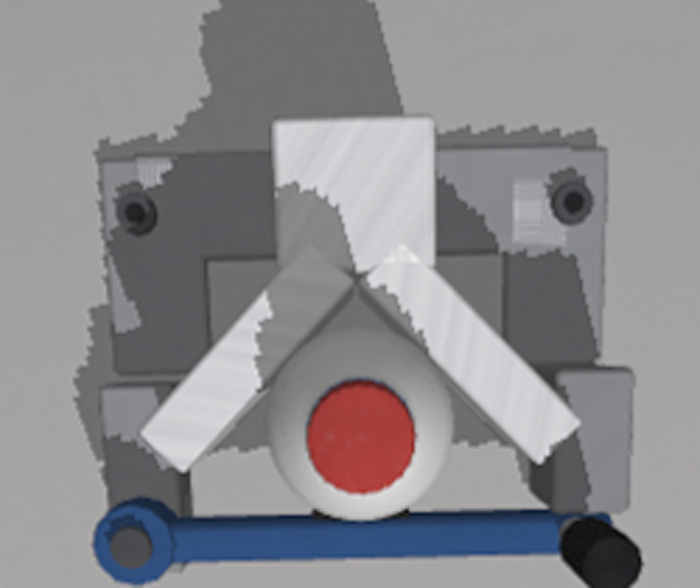

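The corner-to-cap distance is 153 px, against 157 px when seated, so the bottle is still home. Running the fit once more, then signing off.

```bash
python3 - 2>/dev/null <<'E'
from fitv import *
seat,x=run([(183,472),(352,285)],[(541,464),(364,284)],(361,436),(361,427),(200,0),2.8)
E
python3 -c "
from h import *
print(workorder.sign_off())"
```

```text
ang 89.68071771717122
yaw -15.70928934637562 seat [ 0.59819625 -0.2040726 ] lens [0.06605575 0.06600598]
cap [ 0.59869683 -0.2038318 ] local mm 0.4 0.4 dist to L,R face 24.1 24.6
body [ 0.59689373 -0.20367605] local mm -1.4 0.0 dist to L,R face 25.6 25.7
the job is handed in; nothing more can be done
None
```

The bottle is standing in the V with the clamp arm closed across it, and I handed the job in at about 31 s of the 67 s allowed. The hand-in reported no verdict.

**What I did:** I lifted the bottle by its cap, set it down in front of the V and pushed it in with closed fingers while the arm was open. The first push left it about 2 mm short of the left face, so I pushed again until it touched both. I then swung the arm by its knob onto its stop, where the force rose sharply, let go and moved clear.

**Last checks:**
- **Bottle position:** the final wrist view put the cap 0.4 mm from the seat point along each axis. The body outline read 1.4 mm short, within the 3 mm limit. Both figures match the pre-clamp view.
- **Upright:** I did not measure tilt directly; the images show it upright.
- **Clamp arm:** the image after release gave −0.007 rad, which is closed.
- **Mouse and stapler:** an image match found no shift in either, though the match scores were low (0.47 and 0.61).
- **Check that disagreed:** one earlier reading, taken while the arm was still settling, put the cap 3.2 mm short. The settled repeat did not confirm it.

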